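# Take the cradle off the tube rocker for washing

### The job

Take the hanging cradle off the tube rocker: fetch the forked tool from its wooden block, slip its fork over the neck of the rocker's spring bar (right-hand pivot) and push the bar's collar outward with it until that end of the cradle drops onto the deck. Stand the forked tool back in its block, then draw the cradle off the other pin and out, and set it down, without letting it fall, upright and flat in the stainless wash tray. Keep the fingers off the spring bar, and leave the bottles, jar and crucible standing where they are.

Things in the scene. Friction and masses are not known exactly. Their poses are not given: they have to be found in the camera images.
- rocker: white bench tube rocker, fixed. Origin on the bench under the cradle's middle; x to its rear, y to its left, z up (mm in this frame below). Base x -65..51, y -152..152, deck at z 30. Pivot axis parallel to y at x 0, z 92. Left: drive housing y 78..148, x -41..45, 144 tall, with a boss y 68..78. Right: C-shaped tailstock with the spring bar; its post y -122..-150, x -14..32.
- top_arm (a point): middle of the front lower edge of the tailstock's top arm (rocker -14, -114, 152 mm). The arm (y -78..-150, x -14..32, z 152..158) covers the spring bar, so no straight-down approach; a tool slanted 30 to 45 degrees, handle towards the rocker's front (-x), passes under it. Behind the bar a back web stands at x 26..32, y -68..-128, z 85..158.
- guide_lug (a point): centre of the guide lug (rocker 0, -72, 92 mm) through which the spring bar runs: x -10..30, y -68..-76, z 85..99. Below the lug it is open.
- spring_bar (a joint): how far the spring bar (right-hand pivot) is drawn back outward, along the rocker's -y, in m: 0 sprung home, 0.017 hard stop; spring 2 N at 0, 5.4 N at the stop. At home its 6 mm tip reaches through the cradle's right eye to y -56; drawn back 0.008 to 0.013 it leaves the eye and the cradle's right end drops 20 mm to the deck. Let go, it springs home above the dropped eye.
- collar (a point): centre of the inner face of the spring bar's collar, a disc of radius 11 mm, 5 mm thick, lying outward of this point; at home at rocker (0, -93, 92) mm. Inward of it the bare neck (radius 3.5 mm) is open for 17 mm up to the guide lug: the fork goes over this neck, a prong either side, and pushes the collar outward (rocker's -y).
- fixed_pin_tip (a point): end of the fixed left pivot pin (radius 3 mm), at rocker (0, 56, 92) mm; the pin runs from the boss at y 68 to here
- cradle: aluminium tube cradle: open trough 46 mm wide (x), 132 long (y), side walls 30 high, 4 mm end plates rising to 49 mm, each with a 10 mm eye, 40 mm up at y +-64; about 0.18 kg. Origin: centre of its underside, z up, y to the rocker's left. It hangs free on both pins, bottom 20 mm over the deck, 2 mm end play. Grip it across the 46 mm side walls near the middle.
- sprung_eye (a point): centre of the cradle's right eye, on the spring bar (cradle 0, -64, 40 mm). Once this end is down (cradle sloping 9 degrees) the cradle comes away by moving 11 to 18 mm to the rocker's -y off the left pin, its low right end going under the guide lug with 6 mm to spare, then at least 50 mm to the rocker's front (-x) from under the bar, then up.
- fork: forked tool, 122 mm long, 0.09 kg, standing prongs down in the wooden block. Origin: centre of the guard's underside; z up the handle, x across the prongs, y through the blade. Black handle 22 (x) by 14 mm (y), z 5..67; guard 40 x 24 x 5 mm; blade 25 wide (x), 4 thick (y), down to z -55; slot 13 wide, 22 deep between two 6 mm prongs. Grip it across the 14 mm, at about z 33.
- fork_tip (a point): midway between the ends of the two prongs, fork's (0, 0, -55) mm
- tool_block: wooden block 76 x 60 x 64 mm, fixed, with a slot 32 mm (x) by 11 mm (y), 60 mm deep, in the middle of its top, in which the forked tool stands, its guard resting on the top at z 64. Origin: centre of its underside.
- wash_tray: shallow stainless tray 160 (x) x 220 (y) x 30 mm, walls and floor 3 mm, fixed, empty. Origin: centre of its underside; inner floor at z 3 mm.
- reagent_bottle: small clear reagent bottle with black cap, 49 mm across, 95 mm tall, standing behind the work; origin at the centre of its foot
- dropper_bottle: squeeze dropper bottle, 49 mm across, 107 mm tall, standing in front of the rocker; origin at the centre of its foot
- spare_jar: small open glass jar, 60 mm across, 85 mm tall; origin at the centre of its foot
- crucible: porcelain crucible, 45 mm across the rim, 36 mm tall, standing in front of the rocker; origin at the centre of its foot
Things that resemble listed ones, but are neither listed nor needed, are in the scene too. Leave any red look-alike of the tool_block alone. What is shaped like the fork but yellow is not meant.

How it is judged (in metres and radians):
On the way, in this order (a step that is already met when the one before it is completed fails the run):
1. the forked tool is lifted out of its block (z of fork_tip in the frame of tool_block above 0.07 m), for 0.1 s.
2. while the forked tool, its prongs either side of the neck, holds the spring bar back, that end of the cradle drops off it (value of joint spring_bar above 0.006 m and contact force between fork and spring_bar above 1 N and z of sprung_eye in the frame of rocker below 0.08 m and x of collar in the frame of fork between -0.008 and 0.008 m and z of collar in the frame of fork between -0.056 and -0.028 m), for 0.05 s.
3. the forked tool stands in its block again and is let go (x of fork in the frame of tool_block between -0.006 and 0.006 m and y of fork in the frame of tool_block between -0.006 and 0.006 m and z of fork in the frame of tool_block below 0.068 m and angle between fork's own z axis and vertical below 0.12 rad and contact force between the fingers and fork below 0.1 N), for 0.1 s.
4. the cradle is brought down to the floor of the wash tray while still held by the fingers (x of cradle in the frame of wash_tray between -0.075 and 0.075 m and y of cradle in the frame of wash_tray between -0.1 and 0.1 m and z of cradle in the frame of wash_tray below 0.013 m and contact force between the fingers and cradle above 1 N), for 0.05 s.
At the end, for the whole second after the job is handed in: The cradle lies upright (within 4.5 degrees) on the floor of the wash tray, wholly inside its walls and at rest; the forked tool stands upright in its block with the guard down on the top (within 4 mm); the spring bar is sprung home (within 2 mm) (x of cradle in the frame of wash_tray between -0.075 and 0.075 m and y of cradle in the frame of wash_tray between -0.1 and 0.1 m and z of cradle in the frame of wash_tray below 0.007 m and angle between cradle's own z axis and vertical below 0.08 rad and linear speed of each of cradle, fork below 0.02 m/s and x of fork in the frame of tool_block between -0.006 and 0.006 m and y of fork in the frame of tool_block between -0.006 and 0.006 m and z of fork in the frame of tool_block below 0.068 m and angle between fork's own z axis and vertical below 0.12 rad and value of joint spring_bar below 0.002 m); the robot touches nothing.
It fails at once if the fingers or arm push the spring bar (contact force between any of the fingers, the arm and spring_bar above 1 N).
It fails at once if the reagent bottle is knocked over or shifted by more than 25 mm (distance of reagent_bottle from where it was at the start of the episode above 0.025 m or angle between reagent_bottle's own z axis and vertical above 0.3 rad).
It fails at once if the dropper bottle is knocked over or shifted by more than 25 mm (distance of dropper_bottle from where it was at the start of the episode above 0.025 m or angle between dropper_bottle's own z axis and vertical above 0.3 rad).
It fails at once if the spare jar is knocked over or shifted by more than 25 mm (distance of spare_jar from where it was at the start of the episode above 0.025 m or angle between spare_jar's own z axis and vertical above 0.3 rad).
It fails at once if the crucible is knocked over or shifted by more than 25 mm (distance of crucible from where it was at the start of the episode above 0.025 m or angle between crucible's own z axis and vertical above 0.3 rad).
It also fails if it takes over 67 s, if anything falls off the work surface, if the arm or the gripper's body presses on something with over 40 N, if the wrist force passes 120 N, or if a joint passes its speed limit or range.

### The arm

A 7-joint arm with a two-finger parallel gripper is mounted at the origin on a cart in front of the work surface, level with it; the furniture and walls round the work are solid. World frame = base frame: x ahead of the robot, y to its left, z up, the work surface at z = 0. Lengths are in mm, angles in degrees, forces in N, time in s.
With the tool pointing down it reaches from about 350 to 900 mm from the base axis. Payload 8.1 kg.
Tool frame: the origin (TCP) lies at the very end of the fingers, on their centre line; the grasp point (between the pads) lies 19 mm behind it (robot.grip_point_offset is the distance from the TCP to the grasp point, in mm); z points along the fingers, y is the line along which they close (so a half turn about z gives the same grasp; the last joint's range is limited). The gripper opens to 92 mm and grips with 3 to 60 N. Pads are 19 mm wide; open, the fingers measure 130 mm over their backs; the gripper's body (75 mm by 190 mm) begins 47 mm behind the grasp point.
Start: joints at [61.158, 24.895, 1.432, 90.138, -0.665, 64.973, -4.303], TCP at [243.825, -575.492, 226.742] pointing down, gripper open.
Joint ranges: [-149.89, 149.89], [-25.12, 119.58], [-72.63, 75.52], [4.76, 147.25], [-75.54, 255.54], [6.69, 114.76], [-157.13, 157.13]. Speed limits (degrees/s): [127.2, 127.2, 172.46, 172.46, 180, 180, 180].

### API

Orientations are given as [roll, pitch, yaw] about the fixed x, y, z axes, in that order (R = Rz(yaw) Ry(pitch) Rx(roll)).
In Python, from plant import robot gives the robot as it stands.
- The arm moves only by the tool arm_command, never from a script. Its argument "commands" is a list of rows, each a list of 2 entries, a list of its own where there are three numbers: the shift along the world's x, y, z in mm, then the turn about the world's z in rad. A call has 1 to 10 rows; each row is the pose to reach, as a shift and turn from the pose commanded when the call began; what a row does not reach only later rows make up. A row lasts 1/8 s, in which the tool goes at most 62.5 mm and 10.7 degrees, less where a joint would pass 70% of its speed; a pose out of reach is approached as far as the arm can. A call with a gripper value outside its range is refused whole. "grip" is the closure, from 0 (fully open) to 1 (shut), set as the call begins (left out, the last holds). The fingers move at their own pace and stop on an object; "grip_force" is the grip in N (left out, the last holds). Time passes only in rows, so rows that repeat a pose let the fingers close. It gives the time, the measured TCP pose, the force, the opening and the grip force at its end, in the units of the state.
- robot.sense(): the state, without advancing time (a new reading comes with each control period).
- robot.camera(name): name is "scene" or "top" or "wrist"; returns the picture (480x640x3 uint8, red, green, blue); there is no depth.
- robot.camera_info(name): a dict with "camera_matrix" (3x3 intrinsics, pixels), "R" (3x3) and "t" (3): a world point X has camera coordinates R X + t. Camera axes: x right, y down, z forward; pixel columns grow to the right and rows downward; lengths in mm; the calibration is good to about 2 mm. A picture is of the moment at which its call begins: read the wrist's pose just before it. camera_info takes no time and is no camera call; for the wrist camera it gives the pose at the moment of the call.
- robot.finish_job(): hands the job in; it is judged then, once.
The state is a dict: "time_s": time; "joint_pos": joint angles; "qd": joint speeds; "effort": joint torques, N m; "tcp_pos": TCP position; "tool_rot": TCP orientation; "ft_force": force on the tool from outside, world axes, zero at the start; "torque": the same for the moment, N m; "opening": finger opening in mm; "finger_force": force on a finger pad.
Only numpy, scipy, OpenCV 4.12 (cv2) and the standard library are available. Lean on these libraries where they do the work, as an engineer would, in place of code of your own. Each camera call takes 0.05 s, during which the arm holds its last target. There are 200 camera calls.

## Working session

There is one attempt and no reset: what is moved stays moved. The work goes in short steps, Python scripts to look and compute and a tool call to move; the robot and the scene stay as the last step left them, time stands still between calls to the robot, and variables do not carry over. Pictures are saved under pics/ and viewed, at most 10 in all, crops included, and the job is handed in when it is done.

Besides the shell and the picture viewer there is one more tool, called after "Call:" as a command line: name --argument value ..., lists and objects as JSON in quotes. arm_command: Moves the arm, as the interface text tells. Its arguments: {"type":"object","properties":{"commands":{"type":"array"},"grip":{"type":"number"},"grip_force":{"type":"number"}},"required":["commands"]}

```bash
ls; mkdir -p pics
python3 - <<'E'
from plant import robot
import cv2,numpy as np
for n in("scene","top"):
    im=robot.camera(n); cv2.imwrite(f"pics/{n}0.png",im[:,:,::-1]); i=robot.camera_info(n); print(n,np.round(i["camera_matrix"],1).tolist(),np.round(i["R"],3).tolist(),np.round(i["t"],1).tolist())
s=robot.sense(); print(s["tcp_pos"],s["tool_rot"],s["opening"])
E
```

```text
pics
scene [[498.8, 0.0, 330.9], [0.0, 498.8, 235.0], [0.0, 0.0, 1.0]] [[-0.484, -0.875, -0.012], [-0.447, 0.258, -0.856], [0.752, -0.409, -0.516]] [287.0, 323.6, 831.7]
top [[544.5, 0.0, 315.9], [0.0, 544.5, 237.7], [0.0, 0.0, 1.0]] [[-0.025, -0.999, -0.021], [-0.991, 0.028, -0.133], [0.134, 0.017, -0.991]] [61.2, 546.2, 1346.9]
[ 243.59159248 -575.0847917   226.00739351] [-1.79917789e+02  8.36537278e-03  2.29574614e+01] 91.60925102098389
```

View pics/scene0.png

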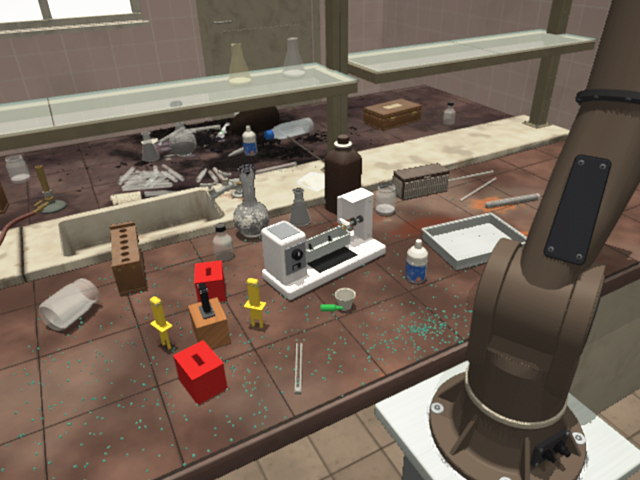

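View pics/top0.png

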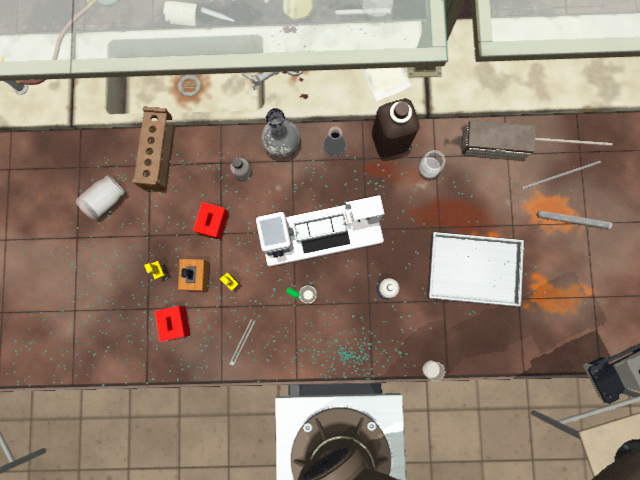

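```bash
cat > h.py <<'E'
from plant import robot
import cv2,numpy as np
def ray(n,px,info=None):
    i=info or robot.camera_info(n); K=i["camera_matrix"];R=np.array(i["R"]);t=np.array(i["t"])
    d=R.T@np.linalg.inv(K)@np.array([px[0],px[1],1.]); return -R.T@t,d
def onz(n,px,z,info=None):
    c,d=ray(n,px,info); return c+d*(z-c[2])/d[2]
def proj(n,X,info=None):
    i=info or robot.camera_info(n); p=np.array(i["camera_matrix"])@(np.array(i["R"])@np.array(X,float)+np.array(i["t"])); return p[:2]/p[2]
E
python3 - <<'E'
from h import *
im=cv2.imread("pics/top0.png")
for p in[(180,262),(207,260),(208,289),(180,290),(193,275)]: print("blk",onz("top",p,64).round(1))
for p in[(432,233),(523,236),(521,306),(429,299)]: print("tray",onz("top",p,30).round(1))
for nm,p,z in[("drop",(388,288),107),("cruc",(307,295),36),("jar",(432,164),85),("reag",(240,163),95)]: print(nm,onz("top",p,z).round(1))
a=cv2.resize(im[185:275,245:395],None,fx=4.5,fy=4.5,interpolation=cv2.INTER_CUBIC)
b=cv2.resize(im[245:310,140:245],None,fx=2.8,fy=2.8,interpolation=cv2.INTER_CUBIC)
o=np.zeros((590,680,3),np.uint8); o[:405,:675]=a; o[405:405+182,:294]=b
cv2.imwrite("pics/crop1.png",o)
E
```

```text
blk [492.4 386.1  64. ]
blk [495.6 318.6  64. ]
blk [423.5 316.   64. ]
blk [422.9 385.6  64. ]
blk [459.1 353.4  64. ]
tray [ 552.4 -249.2   30. ]
tray [ 538.3 -478.6   30. ]
tray [ 362.5 -460.4   30. ]
tray [ 385.7 -232.8   30. ]
drop [ 412.8 -122.9  107. ]
cruc [403.3  72.6  36. ]
jar [ 718.1 -247.6   85. ]
reag [732.6 229.8  95. ]
```

View pics/crop1.png

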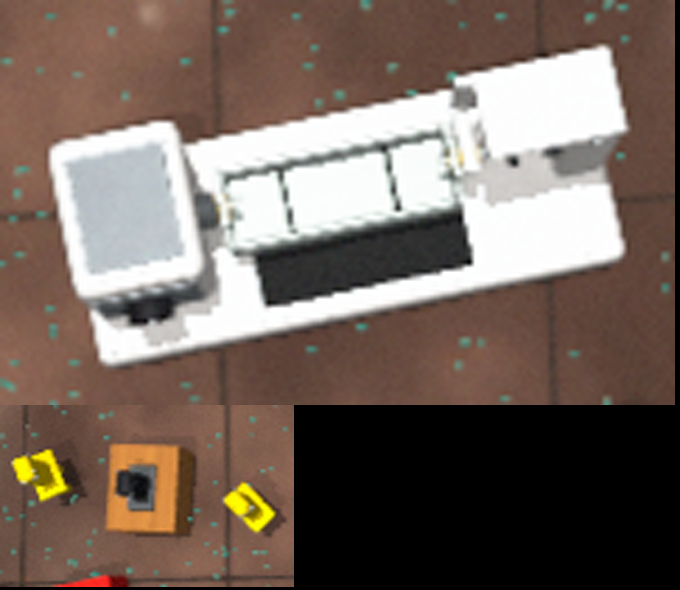

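Run:
```python
from h import *
from scipy.optimize import least_squares
A=lambda u,v:(245+u/4.5,185+v/4.5)
pts=[(A(105,362),(-65,152,30)),(A(625,258),(-65,-152,30)),(A(612,47),(32,-150,158)),(A(626,130),(-14,-150,158)),(A(455,85),(32,-78,158)),(A(50,150),(45,148,144)),(A(172,122),(45,78,144)),(A(84,297),(-41,148,144))]
W=np.array([onz("top",p,q[2])[:2] for p,q in pts]); M=np.array([q[:2] for _,q in pts],float)
def f(v):
    c,s=np.cos(v[2]),np.sin(v[2]); return (M@np.array([[c,s],[-s,c]])+v[:2]-W)
r=least_squares(lambda v:f(v).ravel(),[580,30,.15],loss="soft_l1",f_scale=3); print(r.x.round(3),np.degrees(r.x[2]));print(f(r.x).round(1))
B=lambda u,v:(140+u/2.8,245+(v-405)/2.8)
for p in[(107,444),(180,444),(180,533),(107,533)]: print("blk",onz("top",B(*p),64).round(1))
for p in[(131,466),(155,466),(155,510),(131,510)]: print("grd",onz("top",B(*p),69).round(1))
```

```text
[5.68097e+02 3.34640e+01 1.83000e-01] 10.47316617942357
[[-4.3  1.6]
 [-0.1 -1.8]
 [ 0.2  1.8]
 [-1.1 -1.1]
 [ 4.8 -9.5]
 [ 2.2  2.4]
 [ 1.9 -2.1]
 [-4.3  3.7]]
blk [500.2 390.7  64. ]
blk [498.4 325.4  64. ]
blk [419.6 325.2  64. ]
blk [421.2 390.   64. ]
grd [479.6 367.8  69. ]
grd [479.  346.5  69. ]
grd [440.1 346.3  69. ]
grd [440.7 367.5  69. ]
```

Call:
arm_command --commands '[[[0, 60, 40], 0], [[0, 120, 60], 0], [[0, 180, 80], 0], [[0, 240, 90], 0], [[0, 300, 90], 0], [[0, 360, 90], 0], [[20, 420, 90], 0], [[40, 480, 90], 0], [[60, 540, 90], 0], [[80, 600, 90], 0]]'

```text
time_s: 1.35
tcp_pos: [321.7, 20.1, 316.8]
tool_rot: [179.9, -0.0, 22.9]
ft_force: [1.9, -0.6, -0.0]
opening: 91.6
finger_force: 0.0
```

Call:
arm_command --commands '[[[10, 60, 0], -0.15], [[30, 120, 0], -0.3], [[50, 180, 0], -0.4], [[70, 240, -10], -0.4], [[100, 290, -30], -0.4], [[138, 337, -50], -0.4], [[138, 337, -67], -0.4], [[138, 337, -67], -0.4]]'

```text
time_s: 2.35
tcp_pos: [458.9, 357.4, 245.7]
tool_rot: [179.9, 0.4, 0.2]
ft_force: [-0.4, -1.0, -0.5]
opening: 92.2
finger_force: 0.0
```

Run:
```python
from h import *
i=robot.camera_info("wrist"); im=robot.camera("wrist"); cv2.imwrite("pics/w1.png",im[:,:,::-1])
s=robot.sense(); print(s["tcp_pos"],s["tool_rot"]); R=np.array(i["R"]); print("cam",-R.T@i["t"],R.round(3).tolist(),i["camera_matrix"])
np.save("w1.npy",i,allow_pickle=True)
print(proj("wrist",[460,357,131],i),proj("wrist",[460,357,64],i))
```

```text
[458.75278041 356.13693796 247.52241512] [179.93166807   0.24024915   0.1802478 ]
cam [526.62303968 356.94274418 403.37730323] [[0.004, -1.0, 0.002], [-0.968, -0.003, 0.252], [-0.252, -0.003, -0.968]] [[361.61793918   0.         320.80979929]
 [  0.         361.61793918 240.84654072]
 [  0.           0.           1.        ]]
[319.62502291 235.50835695] [319.69497587 218.8314471 ]
```

View pics/w1.png

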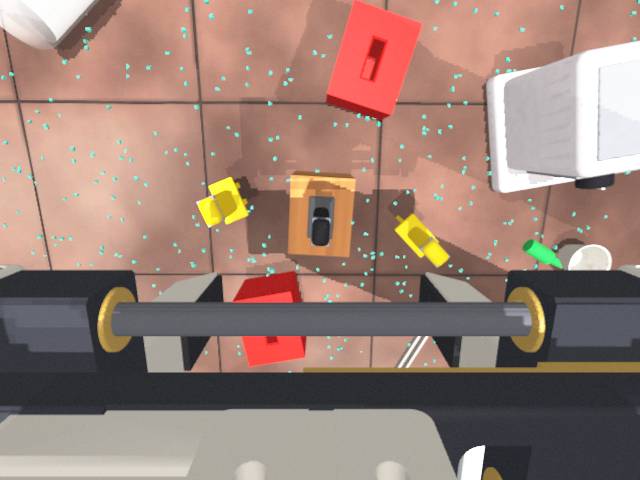

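Run:
```python
from h import *
i=np.load("w1.npy",allow_pickle=True).item(); im=cv2.imread("pics/w1.png")
h=cv2.cvtColor(im,cv2.COLOR_BGR2HSV)
sub=(slice(160,262),slice(280,365))
o=((h[...,0]>9)&(h[...,0]<18)&(h[...,1]>150)&(h[...,2]>150)).astype(np.uint8)
m=np.zeros_like(o); m[sub]=o[sub]
r=cv2.minAreaRect(cv2.findNonZero(m)); print(r); 
for p in cv2.boxPoints(r): print(onz("wrist",p,64,i).round(1))
k=np.zeros_like(o); k[sub]=((h[...,2]<45)[sub]); ys,xs=np.nonzero(k)
for y in range(190,256,3):
    x=np.nonzero(k[y])[0]; g=im[y,300:342].max(axis=1) ; print(y,(x.min(),x.max()) if len(x) else None,' '.join(map(str,g[::2])))
```

```text
((321.0458984375, 214.15110778808594), (61.63974380493164, 80.3421630859375), 3.094058036804199)
[426.3 387.8  64. ]
[503.6 382.3  64. ]
[500.8 325.4  64. ]
[423.1 327.5  64. ]
190 None 255 255 254 213 213 211 211 210 164 162 164 215 218 225 223 219 217 207 203 202 212
193 None 255 254 231 213 213 211 211 209 161 164 166 169 172 179 177 175 207 210 202 202 209
196 None 255 254 215 211 208 133 125 130 111 120 124 129 136 150 154 158 176 203 205 206 211
199 None 217 216 215 211 183 113 118 111 93 92 86 86 87 87 89 87 105 134 203 206 211
202 None 219 218 215 212 179 113 116 113 90 92 88 86 88 91 89 103 114 147 203 209 214
205 None 219 216 217 213 167 114 115 112 90 91 83 88 88 89 89 112 116 164 201 207 210
208 (np.int64(317), np.int64(324)) 218 218 215 217 161 112 117 102 48 35 36 39 43 66 87 111 113 177 204 208 211
211 (np.int64(315), np.int64(327)) 217 217 217 217 150 114 116 57 30 30 34 32 35 35 66 113 112 182 202 210 213
214 (np.int64(314), np.int64(328)) 219 217 216 214 141 114 115 36 34 34 35 35 35 33 41 113 113 187 204 209 213
217 None 218 219 217 214 135 117 127 122 111 71 72 76
[... 582 characters left out ...]
4 216
235 (np.int64(313), np.int64(328)) 217 218 215 198 113 111 56 45 48 59 56 59 54 45 43 113 162 208 214 216 214
238 (np.int64(328), np.int64(328)) 218 214 216 217 201 178 53 47 56 55 60 55 49 48 44 113 186 205 213 213 218
241 None 217 216 213 218 216 197 76 50 61 57 52 56 48 45 67 194 199 206 212 218 218
244 (np.int64(322), np.int64(324)) 218 216 215 217 217 191 179 89 45 46 46 44 43 60 173 196 198 207 218 218 214
247 None 216 215 215 219 216 210 207 211 214 216 217 222 218 212 199 198 202 208 213 219 218
250 None 219 216 217 218 216 208 207 209 217 218 216 220 220 203 200 201 204 207 216 219 215
253 None 218 217 218 216 215 211 211 213 217 217 216 222 219 199 201 197 206 210 216 217 219
```

Call:
arm_command --commands '[[[4, 0, -40], -0.06], [[4, 0, -90], -0.06], [[4, 0, -120], -0.06], [[4, 0, -120], -0.06]]'

```text
time_s: 2.9
tcp_pos: [463.0, 353.1, 129.2]
tool_rot: [179.8, 0.1, -3.4]
ft_force: [0.1, 0.8, 0.7]
opening: 92.1
finger_force: 0.0
```

Run:
```python
from h import *
i=robot.camera_info("wrist"); im=robot.camera("wrist"); cv2.imwrite("pics/w2.png",im[:,:,::-1]); np.save("w2.npy",i,allow_pickle=True)
s=robot.sense(); print(s["tcp_pos"],s["tool_rot"])
R=np.array(i["R"]);print("cam",-R.T@i["t"])
hsv=cv2.cvtColor(im,cv2.COLOR_RGB2HSV)
p=proj("wrist",[463,356,131],i);print(p)
c=int(p[1])
for y in range(c-40,c+45,8): print(y,' '.join(str(v) for v in im[y,250:400:4].max(axis=1)))
```

```text
[463.71074686 354.31036802 130.74799093] [ 1.79966639e+02 -2.24831189e-02 -3.43486669e+00]
cam [529.84252919 348.61844337 287.1848763 ]
[312.35341227 297.8535914 ]
257 116 118 121 124 173 218 220 224 229 227 225 146 125 37 43 36 41 40 35 120 115 218 223 226 224 221 225 229 133 126 123 126 126 126 131 122 93 135
265 125 125 123 125 159 217 219 225 229 226 225 155 105 37 37 41 38 37 35 123 116 216 223 225 223 221 226 228 129 127 132 131 131 129 134 116 88 134
273 127 128 126 124 140 215 221 225 229 228 224 176 152 96 47 47 44 73 154 125 116 216 222 225 224 222 226 229 136 134 137 135 135 137 138 117 86 133
281 130 132 127 125 136 214 219 223 229 226 224 182 41 44 44 42 43 45 37 124 116 217 224 226 223 222 228 228 137 143 140 140 139 141 141 116 79 134
289 212 207 204 201 185 215 221 225 228 227 226 220 36 46 44 46 44 48 47 180 189 218 225 226 224 224 229 225 141 140 216 142 144 140 143 120 85 136
297 212 213 209 212 212 211 219 224 228 226 226 226 43 45 46 49 47 45 39 202 213 218 224 225 224 224 230 218 150 145 147 140 245 225 140 182 139 136
305 103 101 103 104 103 103 103 101 101 106 103 103 102 103 103 102 103 104 103 100 103 104 103 103 103 102 103 104 103 102 104 103 103 105 102 103 103 103
313 111 107 111 106 108 107 107 110 111 110 109 108 109 109 108 110 107 112 111 109 110 106 107 108 109 109 108 110 110 106 111 110 109 108 111 108 106 110
321 114 114 116 117 115 115 114 113 113 114 117 113 116 113 116 113 116 112 114 115 116 114 115 113 117 115 113 115 114 115 111 116 113 117 114 115 116 116
329 113 115 113 110 113 111 113 112 114 113 112 113 111 113 115 110 112 114 112 110 112 114 114 111 114 115 111 114 111 112 114 113 112 113 113 110 111 114
337 183 184 182 183 181 184 184 185 179 172 133 206 225 225 223 222 223 227 231 232 233 233 233 231 230 229 226 201 224 221 221 220 251 198 137 130 72 129
```

Call:
arm_command --commands '[[[0, 2.5, -20], 0], [[0, 2.5, -48], 0], [[0, 2.5, -48], 0]]'

```text
time_s: 3.32
tcp_pos: [463.7, 357.2, 82.4]
tool_rot: [180.0, 0.0, -3.4]
ft_force: [-0.3, 0.6, 0.1]
opening: 91.6
finger_force: 0.0
```

Call:
arm_command --commands '[[[0, 0, 0], 0], [[0, 0, 0], 0], [[0, 0, 0], 0], [[0, 0, 0], 0], [[0, 0, 0], 0], [[0, 0, 0], 0]]' --grip 0.95 --grip_force 25

```text
time_s: 4.08
tcp_pos: [463.7, 357.7, 81.7]
tool_rot: [180.0, 0.0, -3.4]
ft_force: [-0.1, -0.1, -0.0]
opening: 36.3
finger_force: 0.0
```

Call:
arm_command --commands '[[[0, 0, 0], 0], [[0, 0, 0], 0], [[0, 0, 0], 0], [[0, 0, 0], 0], [[0, 0, 0], 0]]'

```text
time_s: 4.7
tcp_pos: [463.7, 357.7, 81.7]
tool_rot: [180.0, 0.0, -3.4]
ft_force: [-0.2, -0.5, -0.2]
opening: 13.7
finger_force: 25.0
```

Call:
arm_command --commands '[[[0, 0, 20], 0], [[0, 0, 40], 0], [[0, 0, 40], 0], [[-8, 0.5, 41], 0], [[-17, 1, 41], 0], [[-24, 1.5, 40.5], 0], [[-30.5, 2, 39.7], 0], [[-37, 2.3, 38], 0], [[-43.5, 2.7, 36], 0], [[-50, 3, 33], 0]]' --grip_force 10

```text
time_s: 5.95
tcp_pos: [413.2, 361.0, 114.7]
tool_rot: [-180.0, -0.0, -3.4]
ft_force: [0.7, 1.6, 0.2]
opening: 14.0
finger_force: 10.0
```

Run:
```python
from h import *
a=robot.camera("scene"); s=robot.sense(); print(s["tcp_pos"],s["ft_force"],s["torque"],s["opening"],s["finger_force"])
b=robot.camera("wrist")
o=np.zeros((600,800,3),np.uint8); o[:300,:800]=cv2.resize(a[240:390,110:310],(400,300)).repeat(1,0) if 0 else 0
o[:300,:400]=cv2.resize(a[240:390,110:310],(400,300)); o[300:600,:400]=cv2.resize(b,(400,300))
cv2.imwrite("pics/t1.png",o[:,:400,::-1])
```

```text
[412.10882978 361.04409763 114.29878738] [ 0.38625288 -0.34811361  0.41998736] [ 0.04320306 -0.3401273   0.003686  ] 14.427315322444715 10.000330656766891
```

View pics/t1.png

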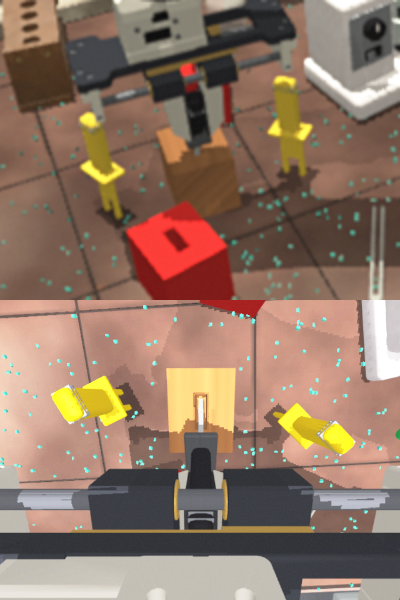

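Call:
arm_command --commands '[[[-3, 0.2, -1.5], 0], [[-6.5, 0.4, -3.5], 0], [[-6.5, 0.4, -3.5], 0]]'

```text
time_s: 6.42
tcp_pos: [406.8, 361.2, 111.1]
tool_rot: [180.0, 0.0, -3.4]
ft_force: [0.3, 0.8, 1.0]
opening: 14.0
finger_force: 10.0
```

Call:
arm_command --commands '[[[0, 0, 0], 0], [[0, 0, 0], 0], [[-6, 0.4, 10], 0], [[-13, 1, 30], 0], [[-20, 1, 75], 0], [[-20, 1, 130], 0], [[-20, 1, 170], 0], [[-20, 1, 170], 0]]' --grip_force 45

```text
time_s: 7.42
tcp_pos: [387.4, 363.9, 286.1]
tool_rot: [-179.7, -0.3, -3.4]
ft_force: [-0.5, -1.0, -1.6]
opening: 13.5
finger_force: 45.0
```

Run:
```python
from h import *
a=robot.camera("scene"); i=robot.camera_info("wrist"); b=robot.camera("wrist"); s=robot.sense(); print(s["tcp_pos"],s["tool_rot"],s["ft_force"],s["torque"],s["opening"],s["finger_force"])
np.save("w3.npy",i,allow_pickle=True)
p=proj("scene",s["tcp_pos"]); print(p)
x,y=int(p[0])-75,int(p[1])-75
cv2.imwrite("pics/s3.png",a[:,:,::-1]);cv2.imwrite("pics/w3.png",b[:,:,::-1])
o=np.vstack([cv2.resize(a[y:y+150,x:x+200],(400,300)),cv2.resize(b[160:340,200:440],(400,300))]); cv2.imwrite("pics/t2.png",o[:,:,::-1]); print(x,y)
```

```text
[386.65168007 362.15153    282.15753484] [-1.79960966e+02 -5.74624303e-02 -3.36732056e+00] [-0.13091986  0.11435876 -1.23609109] [-0.00918434  0.04028301  0.01606841] 13.648710355384608 44.999958872795105
[198.34159813 236.68350411]
123 161
```

View pics/t2.png

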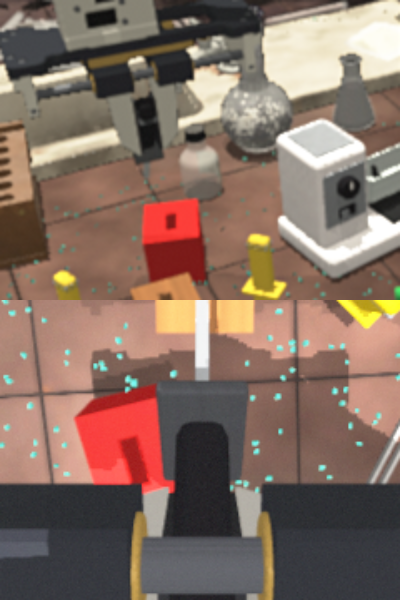

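Run:
```python
from h import *
i=np.load("w3.npy",allow_pickle=True).item(); b=cv2.imread("pics/w3.png")
g=b[:,321:324].mean(axis=1).round(0).astype(int)
for y in range(60,216,3): print(y,g[y].tolist(),end=' ')
print()
T=np.array([386.65,362.15,282.16]); G=T+[0,0,19]; psi=np.radians(-3.4); ex=np.array([np.cos(psi),np.sin(psi),0]); ez=np.array([0,0,1.])
for th in (28,32,36,40,44):
    t=np.radians(th); a=np.sin(t)*ex-np.cos(t)*ez; n=np.cos(t)*ex+np.sin(t)*ez
    o=[]
    for l,w in((91.7,12.5),(91.7,-12.5),(31.7,20),(36.7,20),(31.7,-20)): o.append(proj("wrist",G+l*a+w*n,i).round(1).tolist())
    print(th,o)
```

```text
60 [105, 119, 160] 63 [103, 119, 160] 66 [107, 120, 160] 69 [110, 124, 165] 72 [110, 124, 167] 75 [111, 125, 170] 78 [114, 127, 170] 81 [113, 127, 173] 84 [118, 132, 178] 87 [116, 135, 179] 90 [116, 134, 180] 93 [119, 135, 182] 96 [118, 135, 181] 99 [120, 136, 184] 102 [126, 206, 253] 105 [127, 212, 254] 108 [127, 211, 254] 111 [125, 210, 254] 114 [125, 210, 254] 117 [127, 211, 254] 120 [127, 211, 254] 123 [98, 163, 234] 126 [54, 85, 126] 129 [74, 119, 177] 132 [127, 216, 254] 135 [129, 217, 254] 138 [129, 218, 254] 141 [128, 216, 254] 144 [129, 217, 254] 147 [221, 233, 249] 150 [246, 246, 245] 153 [246, 246, 245] 156 [245, 245, 244] 159 [245, 245, 244] 162 [246, 245, 244] 165 [245, 245, 244] 168 [246, 246, 245] 171 [247, 246, 245] 174 [245, 244, 243] 177 [246, 245, 245] 180 [245, 244, 243] 183 [245, 245, 244] 186 [245, 245, 244] 189 [245, 245, 244] 192 [244, 244, 243] 195 [243, 242, 241] 198 [243, 242, 241] 201 [177, 176, 173] 204 [178, 176, 173] 207 [176, 175, 173] 210 [85, 81, 80] 213 [88, 84, 84] 
28 [[320.7, 172.2], [320.7, 206.5], [320.3, 228.2], [320.4, 221.2], [320.4, 286.5]]
32 [[320.7, 163.6], [320.7, 197.5], [320.3, 226.6], [320.4, 218.9], [320.4, 281.8]]
36 [[320.6, 155.0], [320.7, 188.7], [320.3, 225.3], [320.3, 217.0], [320.4, 277.1]]
40 [[320.6, 146.6], [320.7, 179.9], [320.3, 224.5], [320.3, 215.5], [320.4, 272.5]]
44 [[320.6, 138.4], [320.7, 171.2], [320.3, 224.0], [320.3, 214.4], [320.4, 268.1]]
```

Call:
arm_command --commands '[[[5, -50, 0], 0.05], [[15, -105, 0], 0.1], [[30, -160, 0], 0.15], [[45, -215, 0], 0.2], [[60, -270, 0], 0.243], [[80, -325, -10], 0.243], [[95, -380, -30], 0.243], [[111, -427, -47], 0.243], [[111, -427, -47], 0.243], [[111, -427, -47], 0.243]]'

```text
time_s: 8.78
tcp_pos: [497.4, -64.2, 233.5]
tool_rot: [-179.9, 0.1, 10.5]
ft_force: [0.1, 0.6, -0.9]
opening: 13.7
finger_force: 45.0
```

Run:
```python
from h import *
i=robot.camera_info("wrist"); b=robot.camera("wrist"); s=robot.sense(); print(s["tcp_pos"],s["tool_rot"],s["ft_force"],s["opening"],s["finger_force"])
np.save("w4.npy",i,allow_pickle=True); cv2.imwrite("pics/w4.png",b[:,:,::-1])
R=np.array(i["R"]);print("cam",-R.T@i["t"])
```

```text
[497.65148795 -63.5753827  233.90179768] [-1.79947202e+02  5.72339586e-02  1.06140656e+01] [-0.39508106  0.58702985 -1.18385224] 13.811803613577963 44.99999821186066
cam [563.34970418 -53.14964306 391.43475871]
```

View pics/w4.png

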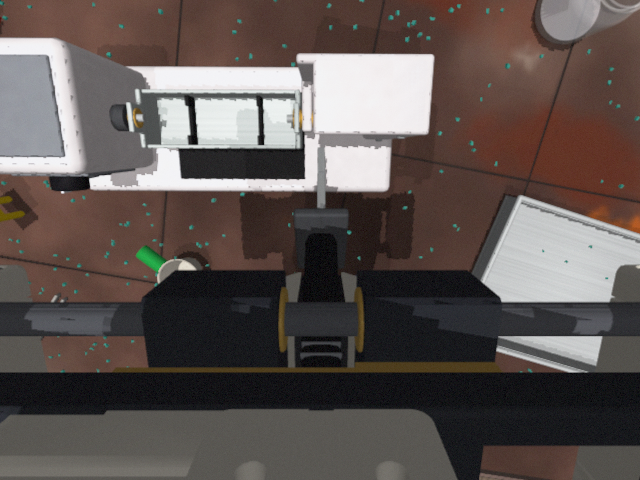

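Run:
```python
from h import *
i=np.load("w4.npy",allow_pickle=True).item(); b=cv2.cvtColor(cv2.imread("pics/w4.png"),cv2.COLOR_BGR2GRAY).astype(float)
def edge(p,q):
    n=200; P=np.linspace(p,q,n); v=cv2.remap(b.astype(np.float32),P[:,0].astype(np.float32)[None],P[:,1].astype(np.float32)[None],cv2.INTER_LINEAR)[0]
    v=cv2.GaussianBlur(v[None],(0,0),4)[0]; g=np.abs(np.gradient(v)); k=g.argmax(); return P[k]
R0=np.array([568.1,33.5]); ps=.183
def rk(w): d=w[:2]-R0; c,s=np.cos(ps),np.sin(ps); return (c*d[0]+s*d[1],-s*d[0]+c*d[1])
for nm,p,q,z in[("armR y-150",(415,80),(445,80),158),("armR",(415,115),(445,115),158),("armF x-14",(350,120),(350,145),158),("armF",(410,120),(410,145),158),("armRear x32",(350,45),(350,70),158),("armRear",(415,45),(415,70),158),
 ("baseF x-65",(150,180),(150,200),30),("baseF",(280,180),(280,200),30),("baseF",(370,180),(370,200),30),("baseR y-152",(375,160),(400,160),30),("baseRear x51",(200,55),(200,80),30),("baseRear",(260,55),(260,80),30),("houseR y78",(50,80),(80,80),144),("houseR",(60,150),(90,150),144),("webL y-68",(285,60),(310,60),158)]:
    e=edge(p,q); print(nm,e.round(1),np.round(rk(onz("wrist",e,z,i)),1))
np.set_printoptions(linewidth=250)
print(b[100:136:2,284:330:2].astype(int))
for y in range(126,150,2): print(y,b[y,310:334:2].astype(int))
```

```text
armR y-150 [431.9  80. ] [  19.2 -150.7]
armR [429.3 115. ] [  -0.7 -150.7]
armF x-14 [350.  133.2] [ -11.4 -102.4]
armF [410.  134.2] [ -11.9 -139.6]
armRear x32 [350.   53.4] [  33.6 -101.4]
armRear [415.   53.5] [  33.6 -139.7]
baseF x-65 [150.  189.5] [-60.4  85.7]
baseF [280.  190.6] [-61.3 -43.7]
baseF [370.  191.1] [ -61.7 -133.3]
baseR y-152 [390.1 160. ] [ -31.5 -151.9]
baseRear x51 [200.   66.4] [52.3 26.7]
baseRear [260.   66.6] [ 52.2 -28.4]
houseR y78 [52.6 80. ] [21.3 85.9]
houseR [ 64.1 150. ] [-21.7  86.1]
webL y-68 [295.9  60. ] [ 30.1 -69.6]
[[145 226 238 215 192 176 177 197 107 177 229 236 236 220 131 212 241 244 244 243 243 244 243]
 [239 239 239 226 219 207 162 190 109 181 228 237 236 221 132 212 241 243 243 244 243 243 243]
 [240 240 239 232 223 191 205 161 101 181 233 237 236 222 132 209 242 242 243 243 243 243 244]
 [240 241 242 233 223 188 210 164  85 181 234 237 238 217 128 209 243 243 242 242 244 243 243]
 [239 239 238 240 222 178 213 168  76 182 233 238 237 221 131 208 243 244 244 243 243 243 243]
 [238 238 239 239 203 162 211 170 104 181 234 237 238 223 1
[... 1124 characters left out ...]
78 133 131 130 134 127 212 206 137 136 136 136 136]]
126 [227 121 203 241 243 244 243 243 243 243 243 243]
128 [228 133 199 237 244 244 244 243 244 243 243 243]
130 [191 122 189 238 243 244 243 243 243 243 243 243]
132 [121 130 178 217 207 187 184 206 219 220 217 219]
134 [130 134 127 212 206 137 136 136 136 136 137 135]
136 [131 130 136 235 233 133 131 135 132 134 132 134]
138 [219 149 196 235 218 133 132 132 133 136 129 133]
140 [236 235 235 235 182 131 131 133 136 132 135 136]
142 [234 234 234 234 177 128 133 134 134 132 134 135]
144 [234 234 234 233 221 150 133 129 135 133 136 135]
146 [234 234 234 235 235 156 133 130 216 217 193 135]
148 [234 236 235 235 149 135 135 179 236 236 236 236]
```

Run:
```python
from h import *
from scipy.optimize import least_squares
np.set_printoptions(linewidth=250,suppress=True)
i=np.load("w3.npy",allow_pickle=True).item(); b=cv2.imread("pics/w3.png").max(axis=2).astype(int)
for y in (198,202,206,210,214,222,230): print(y,b[y,288:356])
print("col321",b[205:262,321]); print("col312",b[205:262,300])
R=np.array(i["R"]); cam=-R.T@i["t"]
G=np.array([386.65,362.15,282.16+19]); psi=np.radians(-3.4); ex=np.array([np.cos(psi),np.sin(psi),0]); ey=np.array([-np.sin(psi),np.cos(psi),0]);ez=np.array([0,0,1.])
def P(v,zf,w,y=0):
    t,s,bx,bz=v; a=np.sin(t)*ex-np.cos(t)*ez; n=np.cos(t)*ex+np.sin(t)*ez
    return proj("wrist",G+(s-zf)*a+w*n+y*ey+bx*ex+bz*ez,i)
def res(v):
    return np.array([P(v,0,20)[1]-199.7,P(v,5,20)[1]-209.3,P(v,-55,12.5)[1]-147,P(v,5,20,-12)[0]-P(v,5,20,12)[0]-54,v[2]/2*1.,v[3]/2*1.])
r=least_squares(res,[.65,36,0,0]); print(np.degrees(r.x[0]),r.x,r.fun)
```

```text
198 [124 122 115 113 114 113 109 116 116 110 114 108 100 106 112 117 127 129 130 128 128 127 126 130 127 126 129 129 125 219 244 246 245 244 246 239 226 167 127 130 131 132 132 133 130 135 137 137 135 136 138 137 140 141 141 141 141 143 148 238 245 173
 143 144 142 144 143 142]
202 [102 100 104 102 103 102 104  99 102 104 103 108 105 105 107 168 209 183 133 134 132 132 130 126 130 129 130 131 126 154 172 175 177 175 176 178 177 147 132 132 132 135 133 128 131 132 133 133 132 133 137 138 142 142 143 141 143 144 143 144 143 141
 142 142 143 142 142 141]
206 [102  99 100 103 101 105 103 101 102 106 103 106 104 104 133 175 162 121 125 129 129 131 129 132 131 130 130 128 128 154 171 174 173 175 178 177 174 143 125 125 126 127 124 122 126 124 128 131 127 127 125 127 130 129 130 125 130 129 132 128 131 132
 129 130 131 130 127 128]
210 [ 97 104 118 127 136 132 104  96  90  84  85  84  85  83  84  83  84  84  85  86  83  86  86  85  86  82  84  81  82  83  84  87  82  84  87  85  85  84  85  89  84  85  87  83  86  86  84  83  84  83  84  81  86  84  85  86  89  88  84  79  88 107
 116 116 1
[... 768 characters left out ...]
79  84  84  83  84  84  82  83  86  82  84  82  99 130 138
 136 135 133 134 130 133]
col321 [175 175 173 121  81  84  86  87  91  93  94  88  84  80  82  77  82  83  81  77  80  78  80  83  80  81  76  77  54  37  42  41  39  40  41  35  39  38  43  42  41  39  40  40  40  39  37  40  40  42  38  37  43  36  39  37  38]
col312 [102 104 102  85  81  85  87  86  90  92  94  87  84  81  82  81  81  81  80  83  82  81  80  85  80  85  81  83  83  80  83  81  79  85  82  81  84  79  85  85  83  83  81  85  82  85  83  83  85  84  85  81  85  85  83  83  79]
34.22752771649652 [ 0.59738305 45.967157    1.4680343   0.99875264] [ 1.28065114 -0.88993971 -0.29571064 -1.03705438  0.73401715  0.49937632]
```

```bash
cat > fk.py <<'E'
from h import *
from scipy.optimize import least_squares
i=np.load("w3.npy",allow_pickle=True).item()
G=np.array([386.65,362.15,282.16+19]); psi=np.radians(-3.4); ex=np.array([np.cos(psi),np.sin(psi),0]); ey=np.array([-np.sin(psi),np.cos(psi),0]);ez=np.array([0,0,1.])
def P(v,zf,w,y=0):
    t,s,bx,bz=v; a=np.sin(t)*ex-np.cos(t)*ez; n=np.cos(t)*ex+np.sin(t)*ez
    return proj("wrist",G+(s-zf)*a+w*n+y*ey+bx*ex+bz*ez,i)
def res(v):
    return np.array([P(v,0,20)[1]-208.5,P(v,5,20)[1]-216.8,P(v,5,11)[1]-233.3,P(v,-55,12.5)[1]-147,P(v,0,20,-12)[0]-P(v,0,20,12)[0]-54,v[2]/2*1.,v[3]/2*1.])
for k in (1,0):
    r=least_squares(lambda v:res(v)*np.array([1,1,1,1,1,k+.01,k+.01]),[.65,36,0,0]); print(np.degrees(r.x[0]),r.x.round(2),r.fun.round(2))
    t=r.x[0]; print([ (th, ) for th in ()])
E
python3 fk.py
```

```text
37.183568582590304 [ 0.65 39.57  1.19  0.9 ] [ 1.02  1.04 -2.12  0.11 -0.05  0.6   0.45]
[]
36.48391597590181 [ 0.64 37.55  3.13  2.3 ] [ 0.8   0.85 -1.9   0.24  0.83  0.02  0.01]
[]
```

Call:
arm_command --commands '[[[-8, -3.4, -10], 0], [[-8, -3.4, -34], 0], [[-8, -3.4, -34], 0], [[0.5, -2, -46], 0], [[9.5, -0.2, -58], 0], [[18.5, 1.4, -70], 0], [[24.5, 2.5, -78], 0], [[24.5, 2.5, -78], 0], [[24.5, 2.5, -78], 0]]'

```text
time_s: 9.95
tcp_pos: [522.7, -62.4, 156.4]
tool_rot: [180.0, 0.0, 10.5]
ft_force: [0.4, 0.4, -1.9]
opening: 14.0
finger_force: 45.0
```

Run:
```python
from h import *
i=robot.camera_info("wrist"); b=robot.camera("wrist"); s=robot.sense(); print(s["tcp_pos"],s["tool_rot"],s["ft_force"],s["torque"])
a=robot.camera("scene")
np.save("w5.npy",i,allow_pickle=True); cv2.imwrite("pics/w5.png",b[:,:,::-1]); cv2.imwrite("pics/s5.png",a[:,:,::-1])
A=cv2.resize(a[170:270,290:410],(600,500),interpolation=cv2.INTER_CUBIC)
cv2.imwrite("pics/c5.png",A[:,:,::-1]); print(proj("scene",[583.1,-50.2,92]))
```

```text
[522.74167972 -62.51079663 156.57182638] [ 1.79986886e+02 -2.07306676e-02  1.05179846e+01] [-0.57372986  0.43552275 -1.1713627 ] [ 0.03339761  0.03060135 -0.00977179]
[350.02466497 223.51712693]
```

View pics/c5.png

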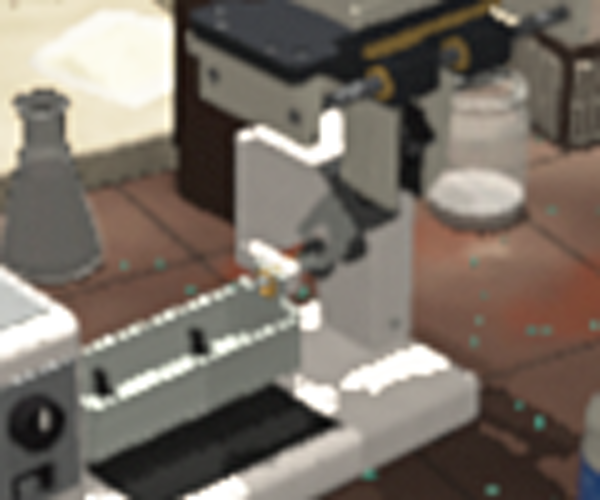

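Call:
arm_command --commands '[[[1.5, 1, -2], 0], [[3, 2, -4], 0], [[4.5, 2.3, -6.3], 0], [[6, 2.6, -8.5], 0], [[6, 2.6, -8.5], 0]]'

```text
time_s: 10.68
tcp_pos: [528.7, -59.7, 147.5]
tool_rot: [-180.0, 0.0, 10.5]
ft_force: [0.4, 0.0, -1.4]
opening: 13.4
finger_force: 45.0
```

Call:
arm_command --commands '[[[1.2, 0, -2], 0], [[2.5, 0.2, -4], 0], [[3.7, 0.4, -6], 0], [[5, 0.6, -8], 0], [[5, 0.6, -8], 0]]'

```text
time_s: 11.3
tcp_pos: [533.7, -59.2, 139.5]
tool_rot: [-180.0, 0.0, 10.5]
ft_force: [0.4, -0.7, -0.8]
opening: 13.7
finger_force: 45.0
```

Call:
arm_command --commands '[[[0.5, -3, 0], 0], [[1.1, -6, 0], 0], [[1.6, -9, 0], 0], [[1.6, -9, 0], 0]]'

```text
time_s: 11.8
tcp_pos: [535.3, -68.0, 139.8]
tool_rot: [-180.0, -0.0, 10.5]
ft_force: [-0.5, 2.0, 0.5]
opening: 13.8
finger_force: 45.0
```

Run:
```python
from h import *
s=robot.sense(); print(s["tcp_pos"],s["ft_force"],s["torque"])
```

```text
[535.34328189 -68.02584438 139.80835376] [-0.49619876  2.03096833  0.53168738] [0.56470503 0.17040179 0.08525751]
```

Call:
arm_command --commands '[[[0.5, -3, 0], 0], [[1.1, -6, 0], 0], [[1.6, -9, 0], 0], [[1.6, -9, 0], 0]]'

```text
time_s: 12.3
tcp_pos: [537.0, -77.4, 139.8]
tool_rot: [-180.0, -0.0, 10.5]
ft_force: [-2.2, 4.5, 0.9]
opening: 14.2
finger_force: 45.0
```

Run:
```python
from h import *
a=robot.camera("scene"); s=robot.sense(); print(s["tcp_pos"],s["ft_force"],s["torque"])
cv2.imwrite("pics/s6.png",a[:,:,::-1]); o=cv2.imread("pics/s5.png")[:,:,::-1]
d=np.abs(a.astype(int)-o).max(axis=2)[205:260,270:355]; print((d>40).sum())
cv2.imwrite("pics/c6.png",cv2.resize(a[170:270,290:410],(600,500),interpolation=cv2.INTER_CUBIC)[:,:,::-1])
```

```text
[536.96086894 -77.1777096  139.77908268] [-1.94949658  4.72097342  1.99020239] [1.17411941 0.26226827 0.21885929]
627
```

Run:
```python
import cv2,numpy as np
np.set_printoptions(linewidth=250)
a=cv2.imread("pics/s5.png").max(axis=2).astype(int);b=cv2.imread("pics/s6.png").max(axis=2).astype(int)
for c in (312,330,345): print(c);print(a[215:262,c]);print(b[215:262,c])
```

```text
312
[139 138 135 132 128 129 130 127 122 116 103  98 108 110 110 114 117 117 116 113 107 115 200 213 129 119 124 125 123 121 117 115 106  91 162 187 127 121 124 126 123 124 125 127 131 107  47]
[138 138 135 133 128 129 130 127 122 117 103  98 107 110 111 115 117 117 115 115 113 111 112 114 161 171 127 119 122 124 123 123 124 126 153 181 162 123 123 125 125 123 123 124 129 135 109]
330
[113 112 113 112 109  93  75  86 100 107 109 108 101 114 225 244 141 116 123 123 109  76  60  54  32  47 172 199 126 118 123 122 124 124 125 127 132 109  47  22  25  25  27  31  33  42  54]
[114 112 112 112 109  93  76  87 100 108 109 107 106 103 103 105 107 104  95  96 172 190 118 112 115 117 113 110 111 132 188 191 128 120 123 123 123 124 126 127 122  89  31  23  32  44  52]
345
[145 145 144 139 141 215 255 249 227 221 160 118 116 114 113 116 113 110 112 145 159 127 112 114 114 115 116 117 116 117 133 120  49  22  25  27  25  27  36  47  47  48  43  34  22  70 154]
[145 145 145 139 142 217 255 255 201 137 111 124 120  87  94 164 204 169 140 131 127 143 149 133 125 140 174 165 116 114 116 115 116 116 118 120 105  67  41  42  33  26  24  22  24  74 165]
```

Call:
arm_command --commands '[[[-0.8, 4, 0], 0], [[-1.6, 8.5, 0], 0], [[-2.4, 13, 0], 0], [[-3.2, 17, 0], 0], [[-3.2, 17, 0], 0], [[-12, 15.4, 12], 0], [[-21, 13.8, 24], 0], [[-33, 11.6, 40], 0], [[-48, 9, 60], 0], [[-60, 9, 100], 0]]'

```text
time_s: 13.6
tcp_pos: [474.7, -68.7, 240.5]
tool_rot: [-180.0, 0.1, 10.5]
ft_force: [1.7, -0.7, -1.0]
opening: 13.8
finger_force: 45.0
```

Call:
arm_command --commands '[[[-15, 40, 20], 0], [[-30, 95, 43], -0.05], [[-40, 150, 43], -0.1], [[-50, 205, 43], -0.15], [[-60, 260, 43], -0.2], [[-70, 315, 43], -0.243], [[-80, 370, 43], -0.243], [[-87, 431, 43], -0.243], [[-87, 431, 43], -0.243], [[-87, 431, 43], -0.243]]'

```text
time_s: 14.85
tcp_pos: [389.8, 362.0, 283.2]
tool_rot: [180.0, -0.0, -3.4]
ft_force: [0.2, -0.5, -1.1]
opening: 13.8
finger_force: 45.0
```

Run:
```python
from h import *
np.set_printoptions(linewidth=250)
b=robot.camera("wrist"); a=robot.camera("scene"); t=robot.camera("top"); s=robot.sense(); print(s["tcp_pos"],s["tool_rot"],s["ft_force"])
cv2.imwrite("pics/w7.png",b[:,:,::-1]);cv2.imwrite("pics/s7.png",a[:,:,::-1]);cv2.imwrite("pics/t7.png",t[:,:,::-1])
o=cv2.imread("pics/w3.png")[:,:,::-1]
print(b[130:240,321].max(axis=1)); print(o[130:240,321].max(axis=1))
```

```text
[390.60092926 361.09757095 283.12979826] [ 1.79959435e+02 -5.06433371e-02 -3.53712202e+00] [ 0.29804898  0.32197914 -0.82615257]
[169 178 250 254 254 254 254 254 254 254 254 254 254 254 254 254 254 249 247 247 245 245 245 245 245 246 245 245 245 245 245 244 245 245 245 244 244 244 245 245 246 246 246 246 245 245 246 246 246 245 245 245 244 244 246 244 244 245 245 245 244 245
 244 244 245 244 245 215 176 178 179 173 174 175 175 177 174 175 123  81  78  89  90  88  93  92  86  82  78  82  84  83  78  85  81  79  82  82  77  81  80  79  74  48  35  41  38  33  39  40]
[249 254 254 254 254 254 254 254 254 254 254 254 254 254 254 254 254 249 246 247 245 245 245 245 245 246 245 246 245 245 245 245 245 244 245 244 246 245 246 245 246 246 246 245 246 246 245 246 245 246 244 245 245 245 244 245 245 245 245 245 246 245
 244 244 245 245 245 245 244 245 215 176 175 175 176 175 175 173 121  81  84  86  87  91  93  94  88  84  80  82  77  82  83  81  77  80  78  80  83  80  81  76  77  54  37  42  41  39  40  41]
```

Run:
```python
from h import *
for n,f in(("wrist","pics/w1.png"),("top","pics/t7.png")):
    i=np.load("w1.npy",allow_pickle=True).item() if n=="wrist" else None
    h=cv2.cvtColor(cv2.imread(f),cv2.COLOR_BGR2HSV); m=(((h[...,0]<5)|(h[...,0]>176))&(h[...,1]>200)&(h[...,2]>80)).astype(np.uint8)
    if n=="wrist": m[:270]=0; m[:,:200]=0; m[:,350:]=0
    else: m[:295]=0
    for c in cv2.findContours(m,0,2)[0]:
        if cv2.contourArea(c)<200: continue
        for p in cv2.boxPoints(cv2.minAreaRect(c)): print(n,p.round(0),onz(n,p,64,i).round(0),onz(n,p,0,i).round(0))
```

```text
wrist [235. 272.] [406. 441.  64.] [383. 457.  -0.]
wrist [299. 272.] [406. 377.  64.] [384. 381.   0.]
wrist [299. 300.] [376. 378.  64.] [348. 382.   0.]
wrist [235. 300.] [376. 442.  64.] [348. 459.   0.]
```

Call:
arm_command --commands '[[[-20, 1.5, -40], 0], [[-38, 2.7, -80], 0], [[-38, 2.7, -110], 0], [[-38, 2.7, -110], 0]]'

```text
time_s: 15.5
tcp_pos: [351.6, 363.3, 171.5]
tool_rot: [179.8, 0.1, -3.5]
ft_force: [0.7, -1.1, -1.9]
opening: 13.9
finger_force: 45.0
```

Call:
arm_command --commands '[[[0, 0, -40], 0], [[0, 0, -66], 0], [[4, -0.2, -66], 0], [[10, -0.5, -66], 0], [[17, -0.8, -66], 0], [[24, -1.2, -66], 0], [[31, -1.5, -66], 0], [[38, -1.8, -66], 0], [[45, -2.2, -66], 0], [[51, -2.4, -66], 0]]' --grip_force 10

```text
time_s: 16.75
tcp_pos: [403.5, 362.9, 106.6]
tool_rot: [180.0, 0.0, -3.4]
ft_force: [-3.1, -0.2, 0.9]
opening: 13.9
finger_force: 10.0
```

Call:
arm_command --commands '[[[5, -0.2, 0], 0], [[9, -0.3, 0], 0], [[12, -0.4, 0], 0], [[12, -0.4, 0], 0]]'

```text
time_s: 17.25
tcp_pos: [415.3, 362.6, 106.7]
tool_rot: [180.0, -0.0, -3.4]
ft_force: [-0.1, -0.5, -1.4]
opening: 13.8
finger_force: 10.0
```

Run:
```python
from h import *
np.set_printoptions(linewidth=250)
i=robot.camera_info("wrist");b=robot.camera("wrist"); a=robot.camera("scene"); s=robot.sense(); print(s["tcp_pos"],s["tool_rot"],s["ft_force"],s["torque"])
cv2.imwrite("pics/w8.png",b[:,:,::-1]);np.save("w8.npy",i,allow_pickle=True)
p=proj("scene",s["tcp_pos"]).astype(int)
A=cv2.resize(a[p[1]-60:p[1]+90,p[0]-75:p[0]+75],(450,450)); B=cv2.resize(b[160:385,230:420],(350,450))
cv2.imwrite("pics/c8.png",np.hstack([A,B])[:,:,::-1])
```

```text
[415.24136293 362.59807201 106.72775474] [-1.79998731e+02 -2.84070010e-02 -3.40437596e+00] [-0.69847197 -1.20090658 -0.98971946] [0.02110256 0.06539796 0.03236437]
```

View pics/c8.png

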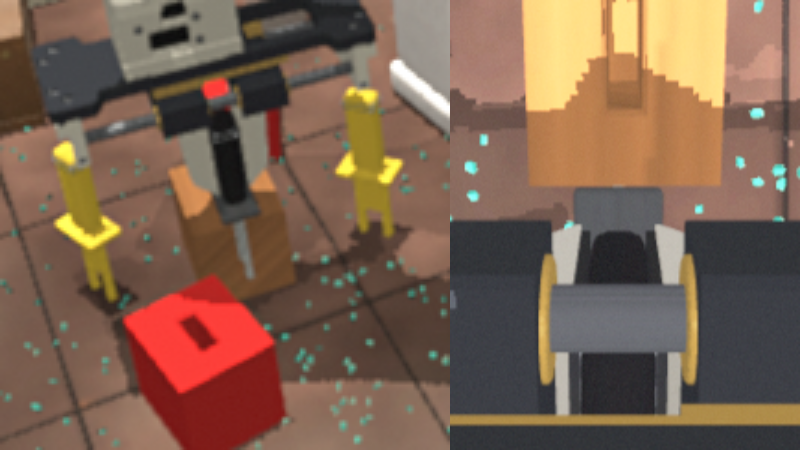

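Run:
```python
from h import *
np.set_printoptions(linewidth=250)
i=np.load("w8.npy",allow_pickle=True).item(); b=cv2.imread("pics/w8.png")
G=np.array([415.25,362.6,106.7+19]); psi=np.radians(-3.4); ex=np.array([np.cos(psi),np.sin(psi),0]);ez=np.array([0,0,1.])
print(b[245:290,322].max(axis=1))
for th in(-6,-3,0,3,6):
    t=np.radians(th);a=np.sin(t)*ex-np.cos(t)*ez; n=np.cos(t)*ex+np.sin(t)*ez
    print(th,[proj("wrist",G+(38.5-zf)*a+w*n+2*ex+1.5*ez,i)[1].round(1) for zf,w in((0,20),(5,20),(5,11))])
S=onz("wrist",(324,214),64,i); print("slot near end",S, "block front edge",onz("wrist",(322,253),64,i),"w/o bias; expect slot end", [463.7-16,357.4+1])
```

```text
[190 189 188 190 192 191 191 179 131  90  91  93  98  95  99  97  99  98  98  96  99  98  97  97  98  96  95  98  96  99  72  44  39  44  39  40  42  38  40  42  41  41  36  39  42]
-6 [np.float64(248.0), np.float64(249.7), np.float64(267.4)]
-3 [np.float64(244.5), np.float64(246.6), np.float64(264.3)]
0 [np.float64(241.1), np.float64(243.6), np.float64(261.2)]
3 [np.float64(237.8), np.float64(240.7), np.float64(258.2)]
6 [np.float64(234.6), np.float64(238.0), np.float64(255.3)]
slot near end [446.47383515 357.9221663   64.        ] block front edge [423.76128396 360.38230535  64.        ] w/o bias; expect slot end [447.7, 358.4]
```

Run:
```python
from h import *
np.set_printoptions(linewidth=250)
b=cv2.imread("pics/w8.png").max(axis=2).astype(int)
for r in (256,262,268): print(r,b[r,286:306],b[r,338:358])
T=np.array([415.25,362.6,106.7]);p=proj("scene",T).astype(int); G=T+[0,0,19]
psi=np.radians(-3.4); ex=np.array([np.cos(psi),np.sin(psi),0]);ez=np.array([0,0,1.])
for th in(-16,-12,-8,-4,0,4):
    t=np.radians(th);a=np.sin(t)*ex-np.cos(t)*ez
    print(th,[((proj("scene",G+(38.5-zf)*a)-p+[75,60])*3).round(0).tolist() for zf in(67,5,0,-55)])
```

```text
256 [140 137 137 137 137 139 134 138 138 137 129 102  90  95  92  97  94  98  97  94] [ 94  95  94  95  97  98  99 118 139 148 150 150 148 151 148 148 149 153 151 152]
262 [122 113 111 113 113 134 140 140 137 139 127 100  92  98  98 101 103 101  99  99] [ 99  95 101  96 100  95  98 107 139 146 153 152 152 153 153 151 154 155 155 153]
268 [116 113 117 116 116 116 118 116 137 146 144 110  94  98  98 103 100  97 100 100] [103 100  96 100 103  97 100 109 137 147 151 148 151 155 155 156 157 160 156 157]
-16 [[213.0, 115.0], [233.0, 206.0], [235.0, 213.0], [252.0, 291.0]]
-12 [[214.0, 116.0], [233.0, 205.0], [234.0, 212.0], [250.0, 287.0]]
-8 [[215.0, 118.0], [232.0, 203.0], [233.0, 210.0], [248.0, 282.0]]
-4 [[215.0, 119.0], [231.0, 201.0], [232.0, 208.0], [245.0, 276.0]]
0 [[216.0, 121.0], [230.0, 199.0], [231.0, 205.0], [243.0, 270.0]]
4 [[217.0, 123.0], [229.0, 197.0], [230.0, 203.0], [240.0, 264.0]]
```

Call:
arm_command --commands '[[[-3, 0, 10], 0], [[-3, 0, 55], 0], [[15, -2, 58], 0], [[40, -4, 58], 0], [[56, -5.3, 58], 0], [[56, -5.3, 58], 0], [[56, -5.3, 58], 0]]'

```text
time_s: 18.23
tcp_pos: [469.9, 357.6, 164.4]
tool_rot: [180.0, 0.1, -3.4]
ft_force: [-0.3, -0.2, -0.0]
opening: 14.4
finger_force: 10.0
```

Run:
```python
from h import *
np.set_printoptions(linewidth=250)
i=robot.camera_info("wrist");b=robot.camera("wrist"); s=robot.sense(); print(s["tcp_pos"],s["tool_rot"],s["ft_force"],s["torque"])
cv2.imwrite("pics/w9.png",b[:,:,::-1]);np.save("w9.npy",i,allow_pickle=True)
m=b.max(axis=2).astype(int); print("col322",m[150:290,322])
for r in (190,200,210,220,230,240,250): print(r,m[r,300:345])
T=s["tcp_pos"]; G=np.array(T)+[0,0,19]; psi=np.radians(-3.4); ex=np.array([np.cos(psi),np.sin(psi),0]);ez=np.array([0,0,1.])
print("slot ends/block edges z64",[proj("wrist",[463.7+d*.998+2,357.4-.06*d,65.5],i).round(1).tolist() for d in(-38,-16,16,38)])
for th in(-9,-6,-3,0,3):
    t=np.radians(th);a=np.sin(t)*ex-np.cos(t)*ez; n=np.cos(t)*ex+np.sin(t)*ez
    print(th,[proj("wrist",G+(38.5-zf)*a+w*n+2*ex+1.5*ez,i)[1].round(1) for zf,w in((0,20),(5,20),(5,11),(-55,12.5))])
```

```text
[469.7978033  357.6940096  164.50486432] [ 1.79985442e+02  5.47575826e-02 -3.33515838e+00] [ 0.57158993 -0.57649479 -1.45960653] [0.04777766 0.07653531 0.06373332]
col322 [195 190 191 194 194 191 195 199 196 197 199 200 203 204 204 204 204 206 203 203 205 204 207 205 205 206 206 206 206 204 205 160 121 119 122 123 119 122 122 120 120 136 155 170 169 169 158 158 150 149 149 163 188 197 198 195 197 198 198 196 194 198
 195 196 196 195 194 198 195 195 196 197 194 197 197 197 196 198 195 193 185 219 239 241 242 240 219 197 199 198 197 198 184 172 169 168 170 171 168 169 169 169 167 132  93  96  95 100 100  99 101 100 103 103 101  99 101  99 100  98  97 102 102 100
 101  78  50  45  43  44  38  42  41  42  40  43  37  39  39  44]
190 [213 214 214 216 215 216 215 213 214 210 216 215 246 253 253 253 251 187 124 123 121 122 120 122 123 122 120 121 120 119 122 118 122 117 118 117 119 118 119 117 119 117 120 119 118]
200 [159 162 160 160 160 163 165 164 159 155 153 155 150 154 159 154 157 158 154 156 153 155 149 150 148 147 150 148 148 150 148 148 149 149 148 152 147 150 150 154 151 152 153 15
[... 725 characters left out ...]
 184 218 230 232 233 234]
250 [238 238 234 236 237 237 235 237 236 234 232 229 219 203 167 190 205 187 176 173 168 171 169 173 175 191 199 176 175 205 227 240 239 236 230 225 223 225 225 228 228 230 230 234 234]
slot ends/block edges z64 [[319.8, 296.3], [319.8, 268.9], [319.9, 227.1], [319.9, 196.8]]
-9 [np.float64(251.9), np.float64(253.1), np.float64(270.9), np.float64(252.9)]
-6 [np.float64(248.3), np.float64(249.9), np.float64(267.7), np.float64(245.8)]
-3 [np.float64(244.8), np.float64(246.9), np.float64(264.5), np.float64(238.7)]
0 [np.float64(241.3), np.float64(243.9), np.float64(261.5), np.float64(231.6)]
3 [np.float64(238.0), np.float64(241.0), np.float64(258.5), np.float64(224.5)]
```

Run:
```python
from h import *
i=np.load("w9.npy",allow_pickle=True).item()
for z in (87,90,93): print(z,"tip corner",onz("wrist",(321,242),z,i).round(1))
print("slot far end",onz("wrist",(321,230),64,i).round(1),"guard corner z102",onz("wrist",(322,253),102.5,i).round(1),onz("wrist",(322,275),107,i).round(1),"blk far",onz("wrist",(322,202),64,i).round(1))
b=cv2.imread("pics/w9.png"); cv2.imwrite("pics/c9.png",cv2.resize(b[170:300,250:400],None,fx=4.5,fy=4.5,interpolation=cv2.INTER_CUBIC))
```

```text
87 tip corner [476. 356.  87.]
90 tip corner [476.8 355.9  90. ]
93 tip corner [477.5 355.9  93. ]
slot far end [479.1 355.8  64. ] guard corner z102 [472.8 355.6 102.5] [459.7 356.3 107. ] blk far [499.6 353.8  64. ]
```

View pics/c9.png

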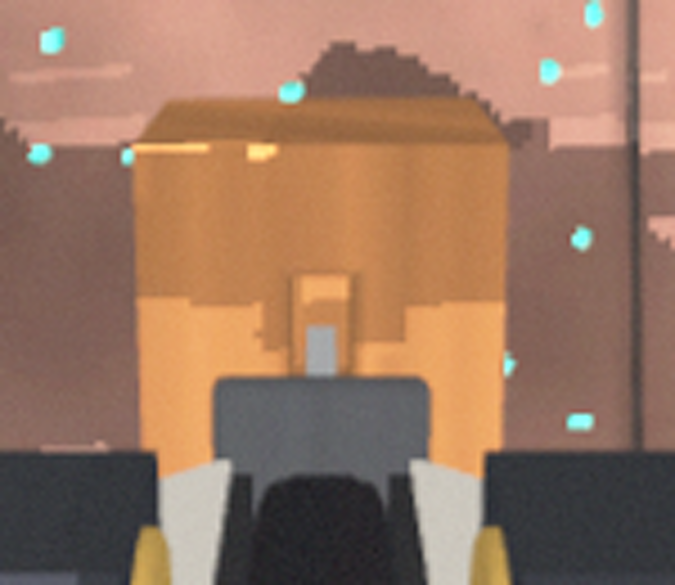

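Call:
arm_command --commands '[[[-0.5, 0, -15], 0], [[-0.5, 0, -30], 0], [[-0.5, 0, -45], 0], [[-0.5, 0, -60], 0], [[-0.5, 0, -70], 0], [[-0.5, 0, -70], 0]]'

```text
time_s: 19.02
tcp_pos: [469.7, 356.9, 93.5]
tool_rot: [179.9, 0.1, -3.4]
ft_force: [-3.3, 0.1, -1.3]
opening: 14.1
finger_force: 10.0
```

Run:
```python
from h import *
np.set_printoptions(linewidth=250)
i=robot.camera_info("wrist");b=robot.camera("wrist"); s=robot.sense(); print(s["tcp_pos"],s["ft_force"],s["torque"])
cv2.imwrite("pics/w10.png",b[:,:,::-1]); m=b.max(axis=2).astype(int); print(m[200:285,322])
```

```text
[469.89523997 357.0293266   94.12628415] [-4.36340099 -0.41523382 -1.49856129] [-0.03589837  0.80905073 -0.02958288]
[123 125 131 155 166 168 170 169 172 173 166 156 154 153 152 151 151 149 150 164 173 192 194 197 198 198 199 196 198 196 200 201 200 197 198 200 200 199 198 198 194 196 199 198 198 201 198 198 198 195 198 198 197 198 134  90  93  98 102 103 103 103
 103 104  98 103 101 106 103 103 101 103 105 103 102 101  72  42  43  42  43  42  43  44  41]
```

Call:
arm_command --commands '[[[-1, 0, 0], 0], [[-2, 0, -4], 0], [[-2.5, 0, -8], 0], [[-2.5, 0, -11], 0], [[-2.5, 0, -11], 0]]'

```text
time_s: 19.7
tcp_pos: [468.0, 357.3, 83.5]
tool_rot: [180.0, 0.0, -3.4]
ft_force: [0.0, 0.4, -1.0]
opening: 14.2
finger_force: 10.0
```

Call:
arm_command --commands '[[[0, 0, -1.5], 0], [[0, 0, -3], 0], [[0, 0, -3], 0]]'

```text
time_s: 20.08
tcp_pos: [467.9, 357.3, 80.6]
tool_rot: [180.0, 0.0, -3.4]
ft_force: [-0.4, 0.6, -1.2]
opening: 13.9
finger_force: 10.0
```

Call:
arm_command --commands '[[[0, 0, -1.5], 0], [[0, 0, -3], 0], [[0, 0, -4], 0], [[0, 0, -4], 0]]'

```text
time_s: 20.58
tcp_pos: [467.9, 357.5, 77.8]
tool_rot: [-180.0, -0.0, -3.4]
ft_force: [-3.2, -3.5, 10.9]
opening: 14.0
finger_force: 10.0
```

Run:
```python
from h import *
np.set_printoptions(linewidth=250)
b=robot.camera("wrist"); s=robot.sense(); print(s["tcp_pos"],s["ft_force"],s["torque"])
cv2.imwrite("pics/w11.png",b[:,:,::-1]); m=b.max(axis=2).astype(int); print(m[200:285,322])
for r in (258,266): print(r,m[r,286:306],m[r,338:358])
```

```text
[467.91798289 357.52079901  77.8221706 ] [-4.3524236  -3.55838789 11.08804715] [-0.53097263  0.62200833 -0.02297231]
[125 125 124 125 150 165 169 169 171 170 174 170 159 156 159 156 153 150 153 149 151 156 164 181 197 196 199 202 197 200 201 199 199 199 200 199 198 199 200 201 200 199 200 199 199 198 196 199 199 199 200 200 199 199 198 151  95  92  99  99 102 103
 103 103 104 102 103 101 103 101 104  99 104 102 104 103 103 103  72  44  42  39  39  45  40]
258 [197 193 196 194 195 195 193 192 196 192 180 126  95  95 100  99  98 104  96 103] [101 100  97  99  97 102  97 125 175 187 187 184 182 187 188 190 193 194 191 193]
266 [198 196 197 194 196 192 193 193 193 197 176 121 100 104 107 105 108 106 104 107] [102 101 104 102 105 101 102 106 170 186 185 186 183 186 187 190 193 195 191 191]
```

Call:
arm_command --commands '[[[0, 0, 1], 0], [[0, 0, 1], 0], [[0, 0, 1], 0], [[0, 0, 1], 0], [[0, 0, 1], 0], [[0, 0, 1], 0]]' --grip 0.4

```text
time_s: 21.38
tcp_pos: [467.9, 357.4, 77.7]
tool_rot: [180.0, 0.0, -3.4]
ft_force: [-0.1, 0.2, -0.6]
opening: 55.0
finger_force: 0.0
```

Call:
arm_command --commands '[[[0, 0, 20], 0], [[0, 0, 70], 0], [[0, 0, 120], 0], [[0, 0, 120], 0]]'

```text
time_s: 21.88
tcp_pos: [469.6, 359.3, 202.0]
tool_rot: [-179.7, -0.3, -3.4]
ft_force: [-0.6, -0.2, 0.1]
opening: 55.3
finger_force: 0.0
```

Run:
```python
from h import *
np.set_printoptions(linewidth=250)
i=robot.camera_info("wrist");b=robot.camera("wrist"); s=robot.sense(); print(s["tcp_pos"],s["ft_force"],s["opening"])
cv2.imwrite("pics/w12.png",b[:,:,::-1]); np.save("w12.npy",i,allow_pickle=True); m=b.max(axis=2).astype(int)
c=proj("wrist",[465,357,131],i).astype(int); print(c)
print(m[150:270,c[0]])
for r in range(200,260,6): print(r,m[r,290:352:2])
```

```text
[468.72401812 358.11940546 199.53897664] [-0.20392607 -0.05689165 -0.21945   ] 55.173823843638466
[323 260]
[175 178 178 178 178 181 179 184 181 183 182 186 187 189 192 190 190 190 190 189 191 189 192 190 193 194 197 191 193 194 194 193 195 192 192 195 192 192 178 163 156 150 144 141 137 144 168 180 215 225 214 192 183 180 181 180 180 181 179 181 177 181
 179 181 181 141  96  92  93  96  94  95  94  95  96  94  93  90  60  35  37  38  34  40  37  41  35  34  37  34  41  37  79  68  70  59  40  39  41  53  56  56  58  60  63  59  63  62  61  62  61  62  61  60  59  62  62  63  59  62]
200 [233 231 252 255 255 255 255 254 254 254 254 254 254 234 210 209 207 214 205 210 214 209 203 192 187 175 171 175 175 178 177]
206 [177 172 172 175 248 241 235 234 233 233 234 226 212 195 179 178 178 180 182 187 193 187 186 181 173 170 168 177 179 179 175]
212 [177 208 221 221 227 230 227 228 226 224 226 225 224 206 175 179 179 182 181 188 193 191 184 224 221 218 218 222 225 226 224]
218 [217 218 221 222 228 229 228 227 226 223 163 120 128 116  93  97  96  92  97  96  96  98  95 117 117 212 218 223 224 224 225]
224 [217 219 221 222 226 228 227 226 225 224 158 123 125 120  94  97  94  91  98  95  98  98 115 120 114 211 218 222 227 225 224]
230 [217 217 221 223 225 230 226 227 226 226 164 123 126 121  41  43  41  42  40  41  38  79 118 126 114 215 220 223 223 224 222]
236 [215 219 220 221 226 230 228 227 228 225 161 122 126  67  33  36  39  38  38  32  37  39 110 126 115 218 219 224 225 226 222]
242 [212 217 223 224 225 228 228 225 227 225 161 125 128  95  93  84  76  74  78  74  92  93 113 124 113 213 220 223 227 225 224]
248 [212 218 220 224 224 229 229 227 227 225 164 123 174  79  41  45  44  47  52  47  45  51 120 143 114 211 220 225 226 227 224]
254 [208 214 221 224 226 228 229 228 227 227 176 121  98  42  49  57  59  60  69  62  63  52  47 116 115 208 222 226 226 227 224]
```

Run:
```python
from h import *
i=np.load("w12.npy",allow_pickle=True).item()
print("guard far",onz("wrist",(323,215.5),69,i).round(1),"blk far?",[onz("wrist",(323,r),64,i).round(1).tolist() for r in(188,196,200)],"handle top far",[onz("wrist",(323,r),131,i).round(1).tolist() for r in (243,247)], "guard L/R",onz("wrist",(310.5,224),69,i).round(1),onz("wrist",(339.5,224),69,i).round(1))
b=cv2.imread("pics/w12.png").max(axis=2).astype(int); print(b[180:205,345],b[180:205,330])
s=cv2.imread("pics/t7.png")
h=cv2.imread("pics/t7.png"); cv2.imwrite("pics/cr.png",cv2.resize(h[185:275,245:395],None,fx=4.5,fy=4.5,interpolation=cv2.INTER_CUBIC))
```

```text
guard far [484.5 356.2  69. ] blk far? [[506.3, 354.9, 64.0], [499.8, 355.3, 64.0], [496.5, 355.5, 64.0]] handle top far [[477.1, 356.7, 131.0], [474.4, 356.9, 131.0]] guard L/R [478.  366.9  69. ] [476.6 343.1  69. ]
[192 195 192 192 190 188 144 109 133 147 149 156 158 150 139 143 161 204
 214 192 178 177 178 175 175] [186 139 110 110 112 111 111 112 133 145 155 153 147 143 141 142 178 202
 229 236 214 195 190 192 193]
```

Call:
arm_command --commands '[[[0, -20, 30], -0.16], [[10, -60, 50], -0.33], [[20, -100, 50], -0.5], [[30, -145, 50], -0.67], [[45, -190, 50], -0.83], [[60, -235, 50], -1.0], [[75, -270, 50], -1.16], [[88, -300, 50], -1.33], [[99, -325, 30], -1.33], [[99, -325, 10], -1.33]]' --grip 0

```text
time_s: 23.18
tcp_pos: [566.7, 29.5, 206.2]
tool_rot: [179.9, -0.2, -79.8]
ft_force: [0.4, 1.1, 0.1]
opening: 91.9
finger_force: 0.0
```

Call:
arm_command --commands '[[[0, 0, 0], 0], [[0, 0, 0], 0]]'

```text
time_s: 23.42
tcp_pos: [566.8, 32.6, 207.8]
tool_rot: [180.0, -0.0, -79.6]
ft_force: [0.2, 0.1, -0.5]
opening: 92.0
finger_force: 0.0
```

Run:
```python
from h import *
i=robot.camera_info("wrist");b=robot.camera("wrist"); s=robot.sense(); print(s["tcp_pos"],s["tool_rot"],s["opening"],np.round(s["joint_pos"],1))
cv2.imwrite("pics/w13.png",b[:,:,::-1]); np.save("w13.npy",i,allow_pickle=True)
ex=np.array([.984,.179,0]);ey=np.array([-.179,.984,0]);O=np.array([568.1,33.5,0])
for nm,r in[("TLend",(0,66,99)),("TRend",(0,-66,79)),("wallFL",(-23,66,82)),("wallFR",(-23,-66,62)),("wallRL",(23,66,82)),("wallRR",(23,-66,62)),("mid",(0,0,72))]: print(nm,proj("wrist",O+r[0]*ex+r[1]*ey+[0,0,r[2]],i).round(0))
```

```text
[567.04278227  32.60259383 208.11514313] [-1.79987238e+02 -9.69254366e-03 -7.95771179e+01] 92.00506921911254 [ -47.1   28.1   56.4  102.7  -26.1   63.3 -151.3]
TLend [320. 320.]
TRend [320. 152.]
wallFL [347. 311.]
wallFR [348. 151.]
wallRL [293. 311.]
wallRR [292. 151.]
mid [320. 233.]
```

Run:
```python
from h import *
np.set_printoptions(linewidth=250)
i=np.load("w13.npy",allow_pickle=True).item(); b=cv2.imread("pics/w13.png").max(axis=2).astype(int)
for r in range(130,262,10): print(r,b[r,270:372:2])
print("col320",b[120:266:2,320]); print("col305",b[120:266:2,305])
```

```text
130 [100  99 102 105 102 101 232 242 169 171 170 169 170 172 145 133 133 133 135 170 171 138 163 130 125 106 156 173 170 168 168 167 166 169 170 167 241 242 242 243 243 242 242 243 243 243 242 243 243 243 242]
140 [101 104 100  99 104 147 165 167 230 241 242 242 243 242 243 243 242 242 242 243 243 242 243 242 244 243 243 242 174 169 145 164 206 235 243 243 243 242 243 242 243 243 243 243 242 242 243 243 243 242 243]
150 [243 242 243 243 243 243 242 242 164  32  33  31  44  33  29  31  34 170 173 174 164 131 172 218 194 132 122 116 115 112 109  21  20  20  23  25  25  25  25  26  25  21  23  27  29  22  27  29  33  38  34]
160 [242 242 242 242 243 243 242 237 178  28 200 201  88  92  92  95  95  92  94  95  96  91 174 153 124  98  78  75  79  75  77  80  75  74  70  72 127 131  28  27  24  22  25  25  24  26  24  27  27  23  17]
170 [231 234 233 236 235 234 234 233 206  37 189 201  78 194 221 221 215 211 210 216 222 208 206 209 155 115 113 115 111 117 117 115 113 115 119  88 104  92  20  24  24  25  21  26  14  24  22  23  26  27  18]
180 [134 132 130 130 130 130 128 217 166  18  91 1
[... 1743 characters left out ...]
113 111 114 114 113 115 114 115  76 108  57  19  19  23  18  19  22  15  20  20  20  16  21  20]
col320 [243 243 242 213 115 106 149 190 222 227 243 243 242 207 158 132 133 111  95  97  98 116 196 210 116 115 115 116 115 114 114 119 115 114 118 116 118 116  69  20 100 114 117 116 115 116 114 115 116 116 116 116 115 117 115 114 115 114 115 114 114 114
 112 115 114 114 111 112 113 112 116  71  13]
col305 [243 242 242 220 131 132 213 232 212 227 242 243 241 187 163 174 231 186  92  91  92 118 231 232 231 209 206 207 158 115 115 118 116 115 146 114 122 118  72  24  97 115 116 113 115 115 115 114 116 114 117 115 113 115 116 114 111 113 112 114 114 114
 110 113 112 112 111 113 112 111 110  69  34]
```

Call:
arm_command --commands '[[[1.5, 0.3, -50], 0], [[1.5, 0.3, -100], 0], [[1.5, 0.3, -135], 0], [[1.5, 0.3, -155], 0], [[1.5, 0.3, -166], 0], [[1.5, 0.3, -166], 0]]'

```text
time_s: 24.22
tcp_pos: [568.8, 32.7, 42.1]
tool_rot: [-180.0, -0.0, -79.6]
ft_force: [-0.0, -0.0, -1.2]
opening: 91.8
finger_force: 0.0
```

Call:
arm_command --commands '[[[0, 0, 0], 0], [[0, 0, 0], 0], [[0, 0, 0], 0], [[0, 0, 0], 0], [[0, 0, 0], 0], [[0, 0, 0], 0], [[0, 0, 0], 0]]' --grip 0.6 --grip_force 12

```text
time_s: 25.1
tcp_pos: [568.5, 32.7, 41.8]
tool_rot: [-180.0, 0.0, -79.6]
ft_force: [0.6, 0.1, 0.2]
opening: 45.7
finger_force: 12.0
```

Call:
arm_command --commands '[[[0, 0, 1], 0], [[0, 0, 1], 0], [[0.7, -4, 1], 0], [[1.4, -8, 1], 0], [[2, -11.5, 1], 0], [[2.6, -14.3, 1], 0], [[2.6, -14.3, 1], 0]]' --grip_force 30

```text
time_s: 25.98
tcp_pos: [571.1, 18.0, 42.8]
tool_rot: [-180.0, -0.0, -79.6]
ft_force: [0.1, -0.1, -0.9]
opening: 45.9
finger_force: 30.0
```

Call:
arm_command --commands '[[[-10, -1.8, 0], 0], [[-22, -4, 0], 0], [[-35, -6.3, 0.5], 0], [[-48, -8.7, 1], 0], [[-60, -10.9, 1], 0], [[-72, -13, 1], 0], [[-82, -15, 1], 0], [[-82, -15, 30], 0], [[-82, -15, 80], 0], [[-82, -15, 130], 0]]'

```text
time_s: 27.22
tcp_pos: [488.4, 3.1, 173.9]
tool_rot: [179.9, -0.0, -79.6]
ft_force: [0.2, 0.6, -1.5]
opening: 45.7
finger_force: 30.0
```

Run:
```python
from h import *
np.set_printoptions(linewidth=250)
i=robot.camera_info("wrist");b=robot.camera("wrist"); s=robot.sense(); print(s["tcp_pos"],s["tool_rot"],s["ft_force"],s["torque"],s["opening"],np.round(s["joint_pos"],1))
cv2.imwrite("pics/w14.png",b[:,:,::-1]); np.save("w14.npy",i,allow_pickle=True); m=b.max(axis=2).astype(int)
print("col320",m[60:268:3,320]); 
for r in range(130,262,20): print(r,m[r,270:372:2])
t=robot.camera("top"); cv2.imwrite("pics/t14.png",t[:,:,::-1])
g=cv2.cvtColor(t,cv2.COLOR_RGB2GRAY); roi=(g[225:315,420:535]>150).astype(np.uint8); c=max(cv2.findContours(roi,0,2)[0],key=cv2.contourArea)+np.array([420,225])
for p in cv2.boxPoints(cv2.minAreaRect(c)): print("tray",p.round(1),onz("top",p,30).round(1))
```

```text
[491.37630235   1.93467301 179.12454163] [-1.79664128e+02 -1.87421253e-02 -7.97206626e+01] [ 3.51557589 -1.56153409  3.04317923] [-0.06115761 -0.30550071  0.01124916] 45.75067441423109 [ -50.9   22.4   59.7  115.3  -23.8   55.  -148.9]
col320 [ 73  74  74  73  73  77  75  77  78  75  77  77  76  77  80  75  79  78  78  70  55  79  82  80  81  86  83  87  85  78 131 130 144 146 108 138 146  77  78 135 145 142 144 144 145 142 144 145 145 145 146 141 117 114 113 113 115 115 112 114 112  35
  21  18 108 114 115 117 114 111]
130 [243 243 243 243 243 242 243 242 243 243 240 228 170  99  49  74  81  78  80  79  79  80  78  80  82  82  80  83  80  79  81  83  84  85  80  83  83  82  83  82  79  80  79  80  81  79  76  72  71  67  60]
150 [236 237 237 236 236 236 237 236 237 235 223 168 138  90  45  75  78 100  95 108 114 111 121 124 126 131 136 137 130 130 123 122 118 100  86  80  59  61  59  56  60  58  57  55  53  56  56  55  64  68  87]
170 [ 97  94  95  96  97  97  95  94 100  95  98  97  95  94  95  88  79  77  79  83  84  96  93  98  98 103 107 105 100  97  91  88  81  78  81  75  80  
[... 312 characters left out ...]
21 117 115 114 121 127 141 144 144 146 140 140 144 142 147 146 146 146 146 142 139 124 113 115 113 109 114 114 116 111 111 111 110 110 110 110 117 115  76  74  74]
230 [ 71  69  73  73 108 113 112 116 115 112 114 117 112 115 111 114 112 116 115 114 111 114 117 112 115 112 118 114 115 110 111 117 117 114 111 112 113 118 115 114 110 112 112 108 108 111 116 114  77  78  73]
250 [76 74 28  9 17 24 23 15 19 16 16 18 17 19 24 15 13 20 22 16 16 27 11 14 27 20 20 20 10 14  5 11 24 15 18 24 22 16 18 24 19 15 25 21 20 16 22 20 21 20 71]
tray [427.4 297.8] [ 388.9 -229.1   30. ]
tray [433.1 231.6] [ 556.  -252.3   30. ]
tray [525.6 239.5] [ 529.2 -484.5   30. ]
tray [519.9 305.7] [ 363.4 -457.8   30. ]
```

Call:
arm_command --commands '[[[0, -30, 5], 0], [[-3, -75, 5], -0.05], [[-7, -120, 5], -0.1], [[-11, -165, 5], -0.16], [[-15, -210, 5], -0.22], [[-20, -255, 5], -0.286], [[-25, -300, 5], -0.286], [[-29.5, -340, 0], -0.286], [[-29.5, -358.5, -40], -0.286], [[-29.5, -358.5, -70], -0.286]]'

```text
time_s: 28.58
tcp_pos: [458.2, -356.7, 100.9]
tool_rot: [180.0, -0.0, -96.1]
ft_force: [1.2, 0.7, -2.1]
opening: 45.5
finger_force: 30.0
```

Call:
arm_command --commands '[[[0, 0, 0], 0], [[0, 0, 0], 0]]'

```text
time_s: 28.82
tcp_pos: [459.7, -355.3, 103.4]
tool_rot: [-180.0, -0.0, -96.0]
ft_force: [0.6, -0.7, -1.2]
opening: 45.8
finger_force: 30.0
```

Run:
```python
from h import *
np.set_printoptions(linewidth=250)
i=robot.camera_info("wrist");b=robot.camera("wrist"); s=robot.sense(); print(s["tcp_pos"],s["tool_rot"],s["ft_force"],s["torque"],s["opening"],np.round(s["joint_pos"],1))
cv2.imwrite("pics/w15.png",b[:,:,::-1]); np.save("w15.npy",i,allow_pickle=True); m=b.max(axis=2).astype(int)
print("col320",m[60:268:2,320]); print("col270",m[60:268:2,250])
t=robot.camera("top"); cv2.imwrite("pics/t15.png",t[:,:,::-1])
psi=np.radians(-5.7); ex=np.array([np.cos(psi),np.sin(psi),0]); ey=np.array([-np.sin(psi),np.cos(psi),0]); C=np.array(s["tcp_pos"])+[0,0,-2]
for th in(0,5,9,13):
    r=np.radians(th); q=lambda x,y,z:C+x*ex+(y*np.cos(r)-z*np.sin(r))*ey+np.array([0,0,y*np.sin(r)+z*np.cos(r)])
    print(th,[proj("wrist",q(*v),i).round(1).tolist() for v in((0,-66,49),(0,-62,49),(0,-66,0),(23,-66,49),(-23,-66,49))])
for v in((-77,-107),(77,-107)): print("tray in",proj("wrist",np.array([459.5,-355.5,30])+v[0]*ex+v[1]*ey,i))
```

```text
[ 460.0658483  -355.36715033  103.86707755] [-1.79923945e+02 -3.89092632e-02 -9.59649281e+01] [ 0.17856406 -0.21493525 -0.82827818] [ 0.10575586  0.005108   -0.01295878] 45.80694220511049 [  -1.6   36.7   51.8  107.2  -35.6   53.7 -119.1]
col320 [ 92 135 221 243 233 198 145 195  77  82  82  87 243 244 243 243 243 244 243 243 244 244 244 243 244 243 244 243 244 244 244 244 244 244 244 244 244 245 244 244 245 245 245 155 181 235 217 245 249 251 248 200 244 195 251 186 113 113 132 171 177 174
 175 176 175 174 174 174 174 175 171 172 173 176 176 172 174 173 174 176 174 172 174 175 142 138 134 137 138 138 138 103  23  31  25  27 128 137 136 138 136 139 138 163]
col270 [107 203 230 240 212 159 193  92  82  82  79 217 239 240 239 239 240 239 240 241 239 239 239 239 239 241 240 240 239 239 240 239 240 240 240 240 241 240 239 240 239 240 239 239 239 240 240 240 223 234 240 223 222 222 226 228 226 235 239 240 239 223
 220 224 220 221 160 115 116 113 110 111 112 112 112 113 113 110 112 113 111 110 112 108 112 111 110 112 110 111 109 112 113 111 112 110 110 110 110 113 110 112 111 109]
0 [[321.5, 151.6], [321.6, 165.4], [321.4, 150.9], [244.2, 152.0], [398.9, 151.2]]
5 [[321.4, 138.2], [321.5, 151.4], [321.4, 151.4], [247.4, 138.5], [395.6, 137.8]]
9 [[321.4, 129.5], [321.4, 142.2], [321.4, 152.6], [250.0, 129.8], [392.9, 129.1]]
13 [[321.3, 122.5], [321.4, 134.6], [321.4, 154.5], [252.5, 122.9], [390.2, 122.2]]
tray in [451.88777681  78.10466798]
tray in [192.29882963  79.52837855]
```

Call:
arm_command --commands '[[[0, 0, -30], 0], [[0, 0, -60], 0], [[0, 0, -80], 0], [[0, 0, -84], 0], [[0, 0, -84], 0]]'

```text
time_s: 29.55
tcp_pos: [459.8, -355.6, 19.4]
tool_rot: [-180.0, -0.0, -96.0]
ft_force: [0.4, -0.2, -0.8]
opening: 45.6
finger_force: 30.0
```

Call:
arm_command --commands '[[[0, 0, -2], 0], [[0, 0, -4], 0], [[0, 0, -6], 0], [[0, 0, -8], 0], [[0, 0, -8], 0]]' --grip_force 15

```text
time_s: 30.18
tcp_pos: [459.7, -355.0, 10.7]
tool_rot: [-180.0, 0.0, -96.0]
ft_force: [1.1, 0.1, 0.3]
opening: 45.9
finger_force: 15.0
```

Call:
arm_command --commands '[[[0, 0, -1], 0], [[0, 0, -2], 0], [[0, 0, -3], 0], [[0, 0, -4], 0], [[0, 0, -4], 0]]'

```text
time_s: 30.8
tcp_pos: [459.5, -355.2, 6.6]
tool_rot: [180.0, -0.0, -96.0]
ft_force: [1.5, 1.3, 0.3]
opening: 45.6
finger_force: 15.0
```

Run:
```python
from h import *
s=robot.sense(); print(s["tcp_pos"],s["ft_force"],s["torque"])
```

```text
[ 459.46239189 -355.21111969    6.64218786] [1.52417231 1.25464391 0.34444854] [ 0.23667244 -0.15572516  0.04483689]
```

Call:
arm_command --commands '[[[0, 0, -0.7], 0], [[0, 0, -1.4], 0], [[0, 0, -1.4], 0]]'

```text
time_s: 31.18
tcp_pos: [459.5, -355.1, 5.3]
tool_rot: [180.0, -0.0, -96.0]
ft_force: [0.1, 1.5, -0.4]
opening: 45.7
finger_force: 15.0
```

Run:
```python
from h import *
np.set_printoptions(linewidth=250)
i=robot.camera_info("wrist");b=robot.camera("wrist"); s=robot.sense(); print(s["tcp_pos"],s["ft_force"],s["torque"])
cv2.imwrite("pics/w16.png",b[:,:,::-1]); m=b.max(axis=2).astype(int); print(m[60:268:2,320])
o=cv2.imread("pics/w15.png").max(axis=2).astype(int); print(o[60:268:2,320])
```

```text
[ 459.41274949 -355.18576082    5.28433027] [ 1.12061845 -0.07682358  0.15137776] [ 0.24091585 -0.0923661   0.01001161]
[240 241 242 240 242 241 241 242 240 240 241 240 242 242 240 241 242 242 242 241 242 241 242 242 243 242 243 243 243 243 243 242 242 243 243 243 243 243 242 244 243 243 244 243 243 243 245 244 171 153 133 128 250 205 236 250 250 248 244 196 252 172
 169 169 168 167 168 169 168 169 168 167 168 170 168 166 171 166 170 167 167 169 169 172 152 128 127 130 129 128  80  17  19  23  28  26 106 129 130 131 130 130 131 129]
[ 92 135 221 243 233 198 145 195  77  82  82  87 243 244 243 243 243 244 243 243 244 244 244 243 244 243 244 243 244 244 244 244 244 244 244 244 244 245 244 244 245 245 245 155 181 235 217 245 249 251 248 200 244 195 251 186 113 113 132 171 177 174
 175 176 175 174 174 174 174 175 171 172 173 176 176 172 174 173 174 176 174 172 174 175 142 138 134 137 138 138 138 103  23  31  25  27 128 137 136 138 136 139 138 163]
```

Call:
arm_command --commands '[[[0, 0, -0.6], 0], [[0, 0, -1.2], 0], [[0, 0, -1.2], 0], [[0, 0, -1.2], 0]]'

```text
time_s: 31.72
tcp_pos: [459.4, -355.2, 5.0]
tool_rot: [-180.0, 0.0, -96.0]
ft_force: [-1.9, 3.8, 15.3]
opening: 46.0
finger_force: 15.0
```

Run:
```python
from h import *
np.set_printoptions(linewidth=250)
b=robot.camera("wrist"); s=robot.sense(); print(s["tcp_pos"],s["ft_force"],s["torque"])
cv2.imwrite("pics/w17.png",b[:,:,::-1]); m=b.max(axis=2).astype(int); print(m[140:190,320]);o=cv2.imread("pics/w16.png").max(axis=2).astype(int); print(o[140:190,320])
```

```text
[ 459.46033549 -355.18915135    5.02258932] [-2.03715482  4.79278624 12.8350925 ] [ 1.12836996  0.51795683 -0.04746023]
[244 243 243 243 244 244 243 243 244 244 244 245 245 244 245 245 203 156 156 153 132 111 121 188 243 252 225 200 227 245 249 250 250 250 249 248 247 238 225 208 246 249 200 154 167 167 165 167 165 167]
[243 244 243 242 244 244 243 244 243 244 243 244 245 245 244 222 171 155 153 156 133 116 128 231 250 245 205 213 236 248 250 250 250 249 248 248 244 231 196 243 252 226 172 166 169 168 169 168 168 167]
```

Call:
arm_command --commands '[[[0, 0, 1], 0], [[0, 0, 1], 0]]'

```text
time_s: 32.02
tcp_pos: [459.3, -355.3, 5.0]
tool_rot: [180.0, -0.0, -96.0]
ft_force: [-1.3, 0.8, 1.3]
opening: 46.1
finger_force: 15.0
```

Call:
arm_command --commands '[[[0, 0, 0], 0], [[0, 0, 0], 0], [[0, 0, 0], 0], [[0, 0, 0], 0], [[0, 0, 0], 0]]' --grip 0.2

```text
time_s: 32.65
tcp_pos: [459.5, -355.1, 5.1]
tool_rot: [-180.0, -0.0, -96.0]
ft_force: [0.4, 0.3, 0.0]
opening: 73.4
finger_force: 0.0
```

Call:
arm_command --commands '[[[0, 0, 20], 0], [[0, 0, 60], 0], [[0, 0, 110], 0], [[0, 0, 160], 0], [[0, 0, 160], 0]]'

```text
time_s: 33.28
tcp_pos: [460.7, -357.2, 170.1]
tool_rot: [-179.6, -0.2, -96.0]
ft_force: [0.2, 0.1, 0.2]
opening: 73.1
finger_force: 0.0
```

Run:
```python
from h import *
np.set_printoptions(linewidth=250)
i=robot.camera_info("wrist");b=robot.camera("wrist"); t=robot.camera("top"); s=robot.sense(); print(s["tcp_pos"],s["ft_force"],s["opening"])
cv2.imwrite("pics/w18.png",b[:,:,::-1]);cv2.imwrite("pics/t18.png",t[:,:,::-1]); np.save("w18.npy",i,allow_pickle=True)
m=b.max(axis=2).astype(int); print("col320",m[60:268:2,320])
for r in (180,200,220,240): print(r,m[r,270:372:2])
psi=np.radians(-5.8); ex=np.array([np.cos(psi),np.sin(psi),0]); ey=np.array([-np.sin(psi),np.cos(psi),0]); C=np.array([459.4,-355.2,3])
print([proj("wrist",C+v[0]*ex+v[1]*ey+[0,0,v[2]],i).round(1).tolist() for v in((0,-66,49),(0,-62,49),(0,66,49),(23,0,30),(-23,0,30))])
for nm,f in(("top0","pics/top0.png"),("t18","pics/t18.png")):
    im=cv2.imread(f).astype(int)
    if nm=="top0": A=im
for nm,(x,y) in dict(drop=(388,288),cruc=(307,295),jar=(432,164),reag=(240,163),fork=(193,275)).items():
    print(nm,np.abs(A-cv2.imread("pics/t18.png").astype(int))[y-14:y+14,x-14:x+14].max(axis=2).mean().round(1))
```

```text
[ 459.69197101 -355.06521882  166.3161943 ] [ 0.52953004  0.48091576 -0.3549138 ] 73.77382959225928
col320 [121 116 116 114 113 111 108 110 104 110 103 101 103 150 236 249 222 211 135  88 114 250 251 251 251 251 252 251 251 251 251 251 251 251 251 251 251 251 251 251 252 251 251 251 252 251 251 252 220 230 246 254 236 248 222 186 188 188 188 186 185 188
 159 144 144 145 141 144 143  70  28  77 145 142 145 146 145 143 145 144 145 144 141 144 142 144 145 142 145 145 143 144 145 143 142 144 143 142 142 142 140  82  22  38]
180 [165 162 164 162 164 164 166 165 162 165 162 137 128 149 187 117 173 187 186 189 189 186 188 189 187 185 189 190 191 188 191 192 186 194 190 159 142 140 144 103 175 161 180 179 173 172 173 175 176 173 171]
200 [128 124 128 131 130 129 128 127 128 127 126 127 129 127 138  99  25  24  25  18  25  25  22  34  23  28  29  29  32  23  23  30  28  29  26  21  27  30  29  90 137 125 134 131 125 127 176 174 174 168 168]
220 [124 126 129 124 131 127 163 166 166 162 163 145 127 124 180 131 128 141 147 147 145 143 143 144 144 145 149 150 147 143 147 143 143 146 141 142 143 146 125 113 137 129 131 128 125 131 172 173 167 164 167]
240 [125 124 125 129 132 127 156 164 164 163 177 163 128 128 171 143 120 142 144 146 144 143 142 143 146 143 143 145 146 141 147 139 142 144 140 143 143 144 119 122 137 127 132 128 123 161 167 169 162 165 162]
[[325.0, 153.4], [325.0, 158.9], [325.2, 316.7], [297.6, 234.3], [352.4, 234.2]]
drop 5.8
cruc 4.0
jar 4.4
reag 4.0
fork 10.8
```

```bash
python3 -c "
from plant import robot
print(robot.finish_job())"
```

```text
the job is handed in; nothing more can be done
None
```

The job is handed in: the cradle sits flat in the wash tray, the forked tool is back in its block, and the bottles, jar and crucible look unmoved in the top view; I did not check the spring bar's return directly, and no pass/fail verdict was returned.

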